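# Set the rack stop and stand up the flux bottles

## Robot

A 6-joint arm with a two-finger parallel gripper is mounted at the origin on the work surface. World frame = base frame: x ahead of the robot, y to its left, z up, the work surface at z = 0. Lengths are in m, angles in rad, forces in N, time in s.
With the tool pointing down it reaches from about 0.35 to 0.775 m from the base axis. Payload 7.3 kg.
Tool frame: the origin (TCP) lies at the very end of the fingers, on their centre line; the grasp point (between the pads) lies 19 mm behind it; z points along the fingers, y is the line along which they close (so a half turn about z gives the same grasp; the last joint's range is limited). The gripper opens to 92 mm and grips with 3 to 60 N. Pads are 19 mm wide; open, the fingers measure 130 mm over their backs; the gripper's body (75 mm by 190 mm) begins 47 mm behind the grasp point.
Start: joints at [-1.333, 0.342, 1.524, -0, 1.275, -0.146], TCP at [0.197, -0.487, 0.196] pointing down, gripper open.
Joint ranges: [-2.53, 2.53], [-0.77, 2.02], [0.04, 2.7], [-1, 4.14], [0.28, 2.66], [-3.11, 3.11]. Speed limits (rad/s): [2.57, 2.57, 3.14, 3.14, 3.14, 3.14].

## Interface

Orientations are given as [roll, pitch, yaw] about the fixed x, y, z axes, in that order (R = Rz(yaw) Ry(pitch) Rx(roll)).
In Python, from cell import robot gives the robot as it stands. The module is installed in compiled form; this text tells all that it offers.
- The arm moves only by the tool arm_command, never from a script. Its argument "moves" is a list of rows, each a list of 3 entries, a list of its own where there are three numbers: the shift along the tool's x, y, z in m, then the turn, a rotation vector about the tool's x, y, z in rad, then the finger opening in m, from 0 to 0.0918. In form: [[[dx, dy, dz], [ax, ay, az], claw], ...]. A call has exactly 5 rows; each row is the pose to reach, as a shift and turn from the pose commanded when the call began, along the tool's axes at that moment; what a row does not reach only later rows make up. A row lasts 1/10 s, in which the tool goes at most 50 mm and 8.59 degrees, less where a joint would pass 70% of its speed; a pose out of reach is approached as far as the arm can. A call with a gripper value outside its range is refused whole. The fingers move at their own pace and stop on an object; "squeeze" is the grip in N (left out, the last holds). Time passes only in rows, so rows that repeat a pose let the fingers close, or fill a call up. It gives the time, the measured TCP pose, the force, the opening and the grip force at its end, in the units of the state.
- robot.observe(): the state, without advancing time (a new reading comes with each control period).
- robot.read_camera(name): name is "scene" or "side" or "wrist"; returns the picture (384x512x3 uint8, red, green, blue); there is no depth.
- robot.camera_model(name): a dict with "fx", "fy", "cx", "cy" (pixels), "k1" (the pictures are not rectified: a ray, as slopes to the right and down, at radius r is drawn at 1 + k1 r^2 times it, then the intrinsics apply), "R" (3x3) and "t" (3): a world point X has camera coordinates R X + t. Camera axes: x right, y down, z forward; pixel columns grow to the right and rows downward; lengths in m; the calibration is good to about 2 mm. A picture is of the moment at which its call begins: read the wrist's pose just before it. camera_model takes no time and is no camera call; for the wrist camera it gives the pose at the moment of the call.
- robot.hand_in(): hands the job in; it is judged then, once.
The state is a dict: "time": time; "qpos": joint angles; "qvel": joint speeds; "joint_efforts": joint torques, N m; "tool_pos": TCP position; "tool_rot": TCP orientation; "contact_force": force on the tool from outside, world axes, zero at the start; "torque": the same for the moment, N m; "opening": finger opening in m; "grip_force": force on a finger pad.
Only numpy, scipy, OpenCV 4.12 (cv2) and the standard library are available. Lean on these libraries where they do the work, as an engineer would, in place of code of your own. Each camera call takes 0.05 s, during which the arm holds its last target. There are 200 camera calls.

## Task

First ease the stiff sliding stop block of the bottle rack along until the black line on its top is level with the white pointer of the clip on the rail, without letting it run past. Then stand every toppled square bottle upright on the rack floor, in the bay between the stop and the end wall, leaving the stop on its mark and the solder spool, multimeter, screwdriver and tape roll where they are.

Things in the scene. Friction and masses are not known exactly. Their poses are not given: they have to be found in the camera images.
- rack: the fixed bottle rack, a long low grey tray, 124 mm (its x) by 490 mm (its y), lying across in front of the robot, its yaw within about 0.1 rad of the world's. Origin: centre of its underside on the bench. Floor top 10 mm above the origin; two steel side rails, 8 mm thick, tops 22 mm up; an end wall 10 mm thick and 60 mm high at the +y end (inner face at y = +235 mm); the -y end is open. Bottles belong on the floor between the stop block and the end wall.
- stop (a joint): travel (m) of the aluminium stop block along the rack's +y, 0 to 0.2, greater = nearer the end wall. Dry friction of about 8 N holds it wherever it is left; it has no spring and does not coast.
- stop_line (a point): middle of the black line across the top of the stop block. The block measures 104 mm (rack x) by 50 mm (rack y) by 44 mm; its top is 55 mm above the bench, its underside just over the rack floor, and its two upright end faces lie 25 mm to either side of the line. The -y face can be pushed from the open end of the rack. Axes as the rack's. (A dark thumb screw on top is for looks.)
- mark (a point): tip of the white pointer, a flat level tongue 4 mm wide in y, 4 mm thick, its top 66 mm above the bench, that reaches in from a dark clip (24 mm square, 40 mm high) fixed on the far (+x) side rail; this tip lies 36 mm to the +x side of the rack's centre line. The block passes freely beneath it. Axes as the rack's: the stop is on the mark when the black line (4 mm wide) has the same rack y as this point, that is, lies right under the tongue.
- bottle_a: a square plastic bottle, 38 x 38 mm in section, 86 mm high to its flat shoulder, with a black round cap of 26 to 30 mm diameter and 24 mm height on top (110 mm in all), about 0.16 kg; origin: centre of its underside, z axis from the base to the cap. It starts toppled, lying on one side on the bench (axis 19 mm up). May be absent.
- bottle_b: a square plastic bottle, 38 x 38 mm in section, 86 mm high to its flat shoulder, with a black round cap of 26 to 30 mm diameter and 24 mm height on top (110 mm in all), about 0.16 kg; origin: centre of its underside, z axis from the base to the cap. It starts toppled, lying on one side on the bench (axis 19 mm up). May be absent.
- bottle_c: a square plastic bottle, 38 x 38 mm in section, 86 mm high to its flat shoulder, with a black round cap of 26 to 30 mm diameter and 24 mm height on top (110 mm in all), about 0.16 kg; origin: centre of its underside, z axis from the base to the cap. It starts toppled, lying on one side on the bench (axis 19 mm up). May be absent.
- bottle_d: a square plastic bottle, 38 x 38 mm in section, 86 mm high to its flat shoulder, with a black round cap of 26 to 30 mm diameter and 24 mm height on top (110 mm in all), about 0.16 kg; origin: centre of its underside, z axis from the base to the cap. It starts toppled, lying on one side on the bench (axis 19 mm up). May be absent.
- spool: a bystander, to be left where it is: a steel spool of solder, 62 mm in diameter, 44 mm high, standing flat left of the bottles, near the end wall of the rack; origin: centre of its underside.
- meter: a bystander, to be left where it is: a yellow and black multimeter lying flat, 175 x 88 x 36 mm; origin: centre of its underside, to the right of the rack.
- driver: a bystander, to be left where it is: a screwdriver lying flat, to the left of the rack; origin: near its middle, on the bench.
- tape: a bystander, to be left where it is: a roll of black tape lying flat, 90 mm in diameter, 20 mm high, on the right; origin: centre of its underside.
Things that resemble listed ones, but are neither listed nor needed, are in the scene too. What is shaped like the bottle_d but turquoise is not meant.

How it is judged:
By the outcome, as a careful person would: the job done as asked, in the order asked, and still so for the second after the job is handed in, with the robot touching nothing.
Of bottle_a, bottle_b, bottle_c, bottle_d only 3 to 4 are there at a start; the rules pass over those that are not, and their reading is None.
At some moment in a run one of bottle_a, bottle_b, bottle_c, bottle_d may be knocked a few centimetres aside while the robot is not near it.
Once in a run the grip may slacken for a moment while it holds something.
It also fails if it takes over 210 s, if anything falls off the work surface, if the arm or the gripper's body presses on something with over 40 N, if the wrist force passes 120 N, or if a joint passes its speed limit or range.

## Working session

There is one attempt and no reset: what is moved stays moved. The work goes in short steps, Python scripts to look and compute and a tool call to move; the robot and the scene stay as the last step left them, time stands still between calls to the robot, and variables do not carry over. Pictures are saved under pics/ and viewed, at most 14 in all, crops included, and the job is handed in when it is done.

Besides the shell and the picture viewer there is one more tool, called after "Request:" as name(argument=value, ...) on one line, values as JSON. arm_command: Moves the arm, as the interface text tells. Its arguments: {"type":"object","properties":{"moves":{"type":"array"},"squeeze":{"type":"number"}},"required":["moves"]}

```bash
mkdir -p pics; cat > h.py <<'E'
import numpy as np, cv2
from cell import robot
from scipy.spatial.transform import Rotation as Rn
def cam(n):
    m=robot.camera_model(n); return m
def ray(m,u,v):
    x=(u-m['cx'])/m['fx']; y=(v-m['cy'])/m['fy']; a,b=x,y
    for _ in range(20):
        s=1+m['k1']*(a*a+b*b); a,b=x/s,y/s
    R=np.array(m['R']);t=np.array(m['t'])
    return -R.T@t, R.T@np.array([a,b,1.])
def onz(m,u,v,z):
    o,d=ray(m,u,v); return o+d*(z-o[2])/d[2]
def proj(m,X):
    c=np.array(m['R'])@np.array(X)+np.array(m['t']); a,b=c[:2]/c[2]; s=1+m['k1']*(a*a+b*b)
    return np.array([m['fx']*a*s+m['cx'],m['fy']*b*s+m['cy']])
def tri(m1,p1,m2,p2):
    o1,d1=ray(m1,*p1);o2,d2=ray(m2,*p2)
    A=np.stack([d1,-d2],1);s=np.linalg.lstsq(A,o2-o1,rcond=None)[0]
    a=o1+s[0]*d1;b=o2+s[1]*d2; return (a+b)/2,np.linalg.norm(a-b)
def snap(n,f):
    m=cam(n);im=np.array(robot.read_camera(n)); cv2.imwrite('pics/'+f+'.png',im[:,:,::-1]); return m,im
E
python3 - <<'E'
from h import *
np.set_printoptions(precision=4,suppress=True)
a=[]
for n in('scene','side','wrist'):
    m,im=snap(n,n+'0');print(n,m['fx'],m['k1'],-np.array(m['R']).T@m['t'])
    a.append(im)
s=robot.observe();print({k:s[k] for k in('time','tool_pos','tool_rot','contact_force','opening')})
for n,im in zip(('scene','side'),a): cv2.imwrite(f'pics/{n}0b.png',cv2.resize(im[:,:,::-1],(800,600),interpolation=cv2.INTER_CUBIC))
E
```

```text
scene 451.9895476727148 -0.05531368862708362 [ 1.473  -0.215   0.8502]
side 359.7394905302091 -0.0007736219601337903 [-0.1259  0.6153  0.9193]
wrist 285.3503012046819 -0.022076310275750285 [ 0.2733 -0.4562  0.3832]
{'time': 0.15, 'tool_pos': array([ 0.1965, -0.4865,  0.1954]), 'tool_rot': array([-3.1404, -0.0001,  0.3839]), 'contact_force': array([ 0.0493, -0.2254, -0.2085]), 'opening': 0.0922317564170146}
```

View pics/scene0b.png

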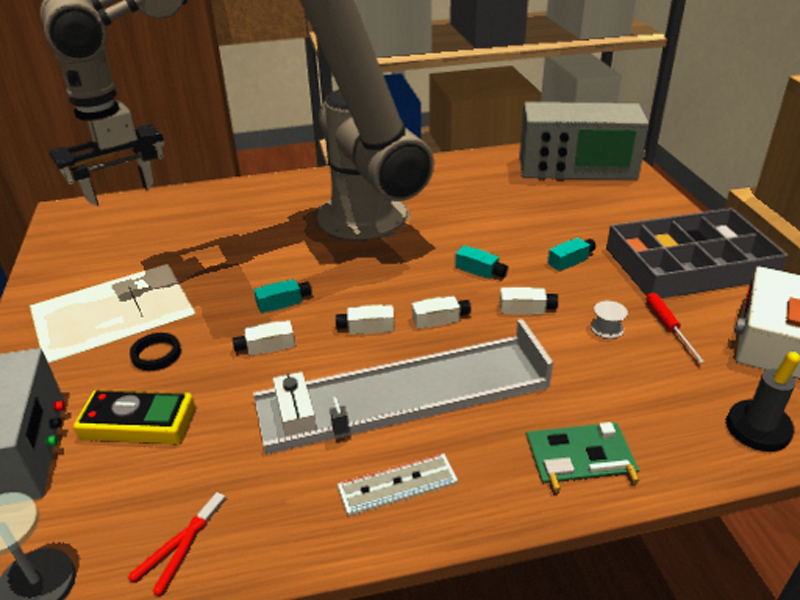

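View pics/side0b.png

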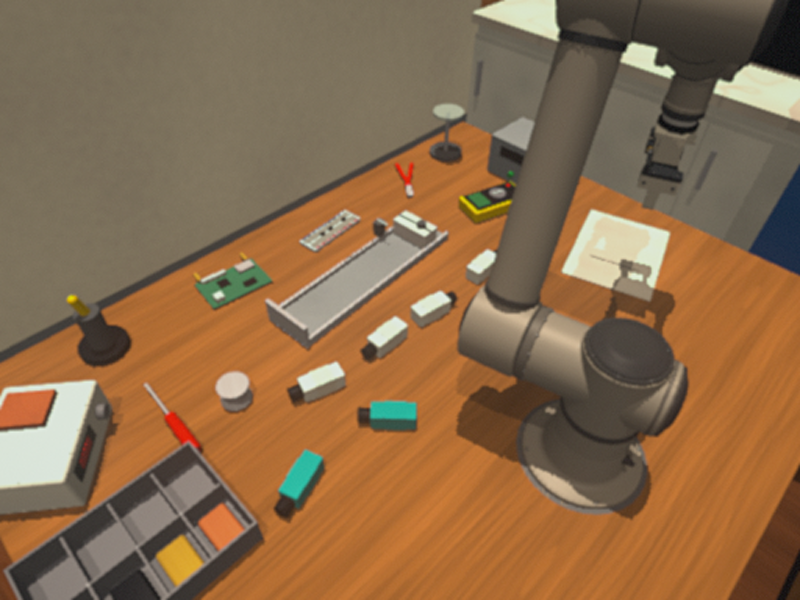

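The scene view (800x600) shows four white bottles at about (265,338), (367,320), (440,312) and (527,300). The caps point left, left, right and right. The rack runs from (260,420) to (550,360), with the stop at (295,400) and the clip pointer at (338,405). The side view agrees. Next I'll measure.

```bash
cat >> h.py <<'E'
def white(im,mn=150,area=60):
    h=cv2.cvtColor(im,cv2.COLOR_RGB2HSV); k=((h[:,:,1]<60)&(h[:,:,2]>mn)).astype(np.uint8)
    n,l,st,c=cv2.connectedComponentsWithStats(k,connectivity=4)
    return k,[(i,st[i],c[i]) for i in range(1,n) if st[i][4]>area],l
E
python3 - <<'E'
from h import *
np.set_printoptions(precision=4,suppress=True)
m=cam('scene')
S=.64
pts={'A':(265,338,.019),'A cap':(239,345,.019),'B':(370,320,.019),'Bcap':(342,322,.019),'C':(435,312,.019),'Ccap':(464,309,.019),'D':(525,300,.019),'Dcap':(552,302,.019),
'rail near -y':(257,395,.022),'rail far -y':(266,449,.022),'rail far +y':(549,383,.022),'rail near +y':(522,345,.022),'wall far top':(551,358,.06),'wall near top':(521,324,.06),'line near':(285,377,.055),'stop far top ':(305,425,.055),'clip':(340,410,.062),'tip':(334,402,.066),'spool':(610,305,.044)}
for k,(u,v,z) in pts.items(): print(k,onz(m,u*S,v*S,z))
im=cv2.imread('pics/scene0.png')
cv2.imwrite('pics/c1.png',cv2.resize(im[215:295,140:280],(800,457),interpolation=cv2.INTER_CUBIC))
E
```

```text
A [ 0.4329 -0.2581  0.019 ]
A cap [ 0.4414 -0.3064  0.019 ]
B [ 0.4283 -0.0589  0.019 ]
Bcap [ 0.4212 -0.1117  0.019 ]
C [0.435 0.067 0.019]
Ccap [0.4398 0.1237 0.019 ]
D [0.4417 0.2477 0.019 ]
Dcap [0.461  0.2963 0.019 ]
rail near -y [ 0.5849 -0.2819  0.022 ]
rail far -y [ 0.7087 -0.2759  0.022 ]
rail far +y [0.6765 0.2022 0.022 ]
rail near +y [0.5717 0.1928 0.022 ]
wall far top [0.6569 0.2094 0.06  ]
wall near top [0.5582 0.1926 0.06  ]
line near [ 0.5885 -0.231   0.055 ]
stop far top  [ 0.7046 -0.2112  0.055 ]
clip [ 0.6927 -0.1544  0.062 ]
tip [ 0.6771 -0.1612  0.066 ]
spool [0.5274 0.3829 0.044 ]
```

View pics/c1.png

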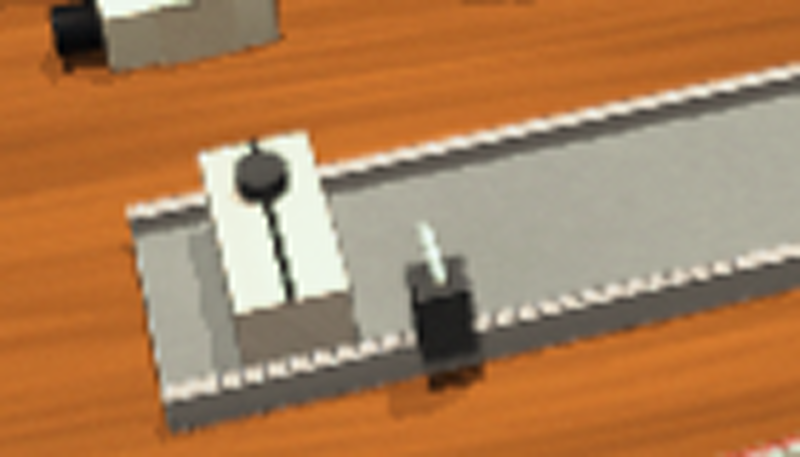

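Crop c1 (scale 5.714, offset (140,215)) shows the black line ending at (291,298) and the white tongue's tip at about (421,225), with the clip to its right. Next is a helper to convert goals to tool-frame moves, plus the line-to-pointer gap.

```bash
cat >> h.py <<'E'
def dlt(wps,start=None):
    "wps: list of (pos, Rotation); prints per-call delta in tool axes"
    s=robot.observe(); p,R=(np.array(s['tool_pos']),Rn.from_euler('xyz',s['tool_rot'])) if start is None else start
    for q,Q in wps:
        q=np.array(q); d=R.inv().apply(q-p); a=(R.inv()*Q).as_rotvec()
        print('shift',np.round(d,4),'turn',np.round(a,4)); p,R=q,Q
def down(yaw): return Rn.from_euler('xyz',[np.pi,0,yaw])
E
python3 - <<'E'
from h import *
np.set_printoptions(precision=4,suppress=True)
m=cam('scene')
f=lambda u,v:(140+u/5.714-.4,215+v/5.714-.4)
L1=onz(m,*f(268,207),.055);L2=onz(m,*f(291,298),.055);T=onz(m,*f(421,225),.066);T2=onz(m,*f(440,282),.066)
print(L1,L2,T,T2)
for u,v in((200,155),(306,133),(235,310),(352,287)): print(onz(m,*f(u,v),.055))
dlt([([.42,-.40,.2],down(1.0)),([.645,-.32,.13],down(1.62))])
E
```

```text
[ 0.6266 -0.2242  0.055 ] [ 0.6845 -0.2202  0.055 ] [ 0.6655 -0.1606  0.066 ] [ 0.7012 -0.1578  0.066 ]
[ 0.5853 -0.2509  0.055 ]
[ 0.5822 -0.2023  0.055 ]
[ 0.6858 -0.2442  0.055 ]
[ 0.6843 -0.1941  0.055 ]
shift [ 0.2396  0.0035 -0.0046] turn [-0.0011 -0.0005 -0.6161]
shift [0.1889 0.1461 0.07  ] turn [ 0.    0.   -0.62]
```

Request:
arm_command(moves=[[[0.048,0.001,-0.001],[0,0,-0.12],0.0],[[0.096,0.001,-0.002],[0,0,-0.25],0.0],[[0.144,0.002,-0.003],[0,0,-0.37],0.0],[[0.192,0.003,-0.004],[0,0,-0.49],0.0],[[0.24,0.003,-0.005],[0,0,-0.616],0.0]], squeeze=20)

```text
time: 0.65
tool_pos: [0.4219, -0.3987, 0.2007]
tool_rot: [-3.141, -0.0, 1.005]
contact_force: [0.3, -0.1, -0.4]
opening: 0.0567
grip_force: 0.0
```

Request:
arm_command(moves=[[[0.038,0.029,0.014],[0,0,-0.12],0.0],[[0.076,0.058,0.028],[0,0,-0.25],0.0],[[0.114,0.088,0.042],[0,0,-0.37],0.0],[[0.152,0.117,0.056],[0,0,-0.49],0.0],[[0.189,0.146,0.07],[0,0,-0.62],0.0]])

```text
time: 1.15
tool_pos: [0.6468, -0.3185, 0.1299]
tool_rot: [-3.141, -0.0, 1.625]
contact_force: [1.3, -0.7, -0.1]
opening: 0.0162
grip_force: 0.0
```

Request:
arm_command(moves=[[[0,0,0],[0,0,0],0.0],[[0,0,0],[0,0,0],0.0],[[0,0,0],[0,0,0],0.0],[[0,0,0],[0,0,0],0.0],[[0,0,0],[0,0,0],0.0]])

```text
time: 1.65
tool_pos: [0.6446, -0.3208, 0.1324]
tool_rot: [3.14, 0.001, 1.618]
contact_force: [1.0, 0.0, 0.9]
opening: 0.0003
grip_force: 0.0
```

```bash
python3 - <<'E'
from h import *
np.set_printoptions(precision=4,suppress=True)
s=robot.observe();print(s)
m,im=snap('wrist','w1'); print(-np.array(m['R']).T@m['t'],np.array(m['R']),m['cx'],m['cy'])
cv2.imwrite('pics/w1b.png',cv2.resize(im[:,:,::-1],(800,600),interpolation=cv2.INTER_CUBIC))
E
```

```text
{'time': 1.65, 'qpos': array([-0.568 ,  0.7597,  0.9772, -0.0002,  1.4029, -0.615 ]), 'qvel': array([ 0.0048,  0.0062, -0.0018,  0.0035, -0.0002, -0.0008]), 'joint_efforts': array([  0.1783, -63.6036, -25.5223,   0.0506,   0.0683,   0.0033]), 'tool_pos': array([ 0.6446, -0.3208,  0.1324]), 'tool_rot': array([3.1402, 0.0012, 1.6179]), 'contact_force': array([1.0213, 0.0215, 0.8827]), 'torque': array([-0.033 , -0.1024, -0.0216]), 'grip_force': 0.0, 'opening': 0.0002915624062603678}
[ 0.6409 -0.2387  0.3202] [[ 0.9989  0.046   0.0017]
 [ 0.0433 -0.9514  0.305 ]
 [ 0.0156 -0.3046 -0.9523]] 263.29938129398363 189.03538280325174
```

View pics/w1b.png

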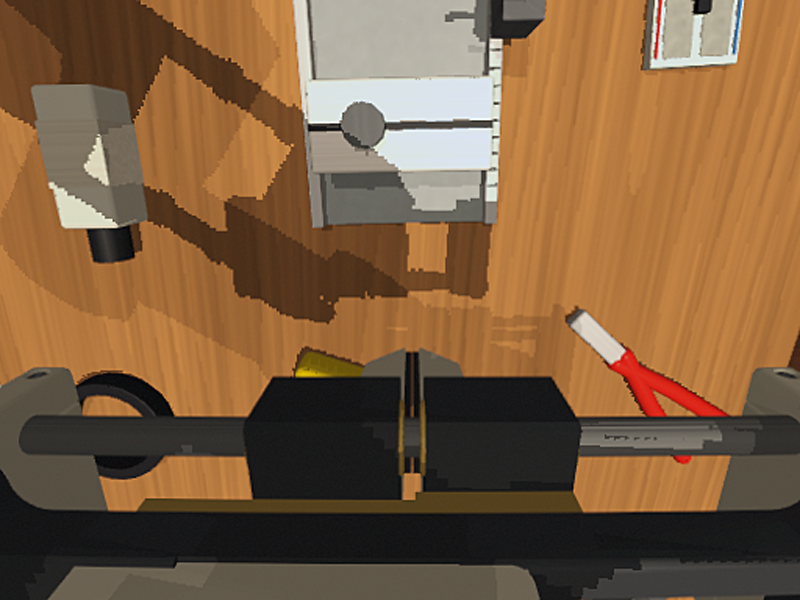

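The wrist view shows the stop line from (305,128) to (490,124) and the white tongue at (447..487,15), with the closed fingers below at (412,352).

```bash
python3 - <<'E'
from h import *
np.set_printoptions(precision=4,suppress=True)
m=cam('wrist')
g=lambda u,v,z:onz(m,u*.64-.2,v*.64-.2,z)
for n,u,v,z in(('L',308,128,.055),('L2',491,124,.055),('tip',446,15,.066),('T2',487,15,.066),('c',307,79,.055),('c',491,76,.055),('c',311,173,.055),('c',492,171,.055)): print(n,g(u,v,z))
dlt([([.638,-.30,.028],down(1.625)),([.635,-.26,.028],down(1.625))])
E
```

```text
L [ 0.5828 -0.2276  0.055 ]
L2 [ 0.6848 -0.2208  0.055 ]
tip [ 0.6555 -0.1713  0.066 ]
T2 [ 0.6761 -0.1703  0.066 ]
c [ 0.5828 -0.2025  0.055 ]
c [ 0.6825 -0.1964  0.055 ]
c [ 0.5841 -0.252   0.055 ]
c [ 0.6879 -0.2461  0.055 ]
shift [ 0.021  -0.0058  0.1042] turn [ 0.0012  0.001  -0.0068]
shift [ 0.0401 -0.0008 -0.    ] turn [0. 0. 0.]
```

Request:
arm_command(moves=[[[0.004,-0.001,0.03],[0,0,-0.004],0.0],[[0.009,-0.002,0.06],[0,0,-0.008],0.0],[[0.014,-0.004,0.085],[0,0,-0.012],0.0],[[0.019,-0.005,0.102],[0,0,-0.016],0.0],[[0.021,-0.006,0.104],[0,0,-0.016],0.0]])

```text
time: 2.2
tool_pos: [0.6364, -0.2981, 0.0247]
tool_rot: [-3.138, -0.003, 1.635]
contact_force: [-0.8, 0.2, -0.3]
opening: 0.0002
grip_force: 0.0
```

Request:
arm_command(moves=[[[0.01,0,0],[0,0,0],0.0],[[0.02,0,0],[0,0,0],0.0],[[0.029,0,0],[0,0,0],0.0],[[0.035,0,0],[0,0,0],0.0],[[0.035,0,0],[0,0,0],0.0]])

```text
time: 2.7
tool_pos: [0.6363, -0.2629, 0.0277]
tool_rot: [3.141, 0.0, 1.637]
contact_force: [-0.7, 0.3, -0.3]
opening: 0.0001
grip_force: 0.0
```

Request:
arm_command(moves=[[[0.004,0,0],[0,0,0],0.0],[[0.008,0,0],[0,0,0],0.0],[[0.012,0,0],[0,0,0],0.0],[[0.016,0,0],[0,0,0],0.0],[[0.016,0,0],[0,0,0],0.0]])

```text
time: 3.2
tool_pos: [0.6349, -0.2474, 0.0268]
tool_rot: [-3.141, -0.0, 1.636]
contact_force: [-0.3, -0.3, -0.8]
opening: 0.0002
grip_force: 0.0
```

Request:
arm_command(moves=[[[0.002,0,0],[0,0,0],0.0],[[0.005,0,0],[0,0,0],0.0],[[0.008,0,0],[0,0,0],0.0],[[0.01,0,0],[0,0,0],0.0],[[0.01,0,0],[0,0,0],0.0]])

```text
time: 3.7
tool_pos: [0.6343, -0.2377, 0.027]
tool_rot: [-3.142, 0.0, 1.636]
contact_force: [-0.9, 0.8, -0.3]
opening: 0.0007
grip_force: 0.0
```

```bash
python3 - <<'E'
from h import *
m,im=snap('wrist','w2')
np.savez('m2.npz',R=m['R'],t=m['t'])
cv2.imwrite('pics/w2b.png',cv2.resize(im[0:240,150:400,::-1],(625,600),interpolation=cv2.INTER_CUBIC))
E
```

```text
(no output)
```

View pics/w2b.png

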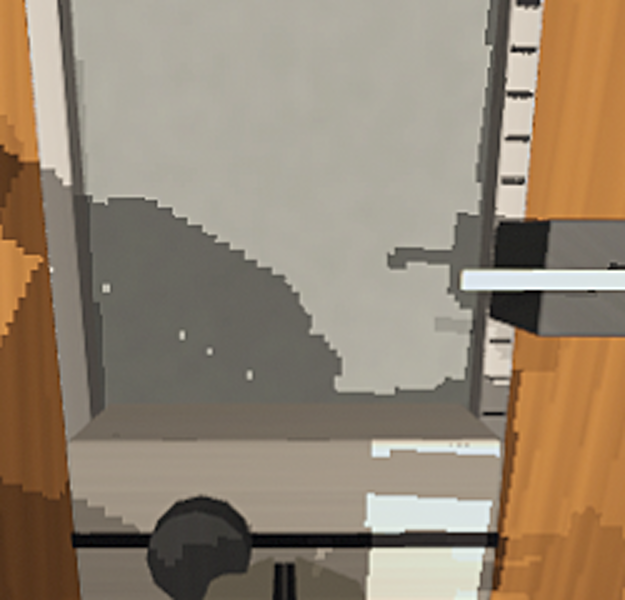

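The crop (scale 2.5, offset column 150) shows the white tongue with its tip at (462,280) and the black line from (75,540) to (498,539). What I took for the tongue before was only its shadow.

```bash
cat >> h.py <<'E'
YAW=.064
ex=np.array([np.cos(YAW),np.sin(YAW),0]);ey=np.array([-np.sin(YAW),np.cos(YAW),0])
E
python3 - <<'E'
from h import *
np.set_printoptions(precision=4,suppress=True)
m=cam('wrist')
g=lambda u,v,z:onz(m,150+u/2.5-.3,v/2.5-.3,z)
A=g(85,540,.055);B=g(490,539.5,.055);T=g(462,280,.066);T2=g(600,280.5,.066)
C=g(75,441,.055);D=g(500,440,.055)
print(A,B,T,T2,C,D)
print('yaw line',np.arctan2(*(B-A)[1::-1]),'tongue',np.arctan2(*(T2-T)[1::-1]),'gap',ey@(T-A),ey@(T-B), ex@(T-(A+B)/2))
E
```

```text
[ 0.5855 -0.2271  0.055 ] [ 0.6837 -0.2206  0.055 ] [ 0.6657 -0.1603  0.066 ] [ 0.6938 -0.1584  0.066 ] [ 0.5837 -0.2023  0.055 ] [ 0.6822 -0.1957  0.055 ]
yaw line 0.06535537627179874 tongue 0.06475211909069542 gap 0.061546634981946825 0.06141328778115616 0.035118397999952075
```

```bash
python3 - <<'E'
from h import *
m,im=snap('scene','s3')
print(robot.observe()['contact_force'],robot.observe()['tool_pos'],proj(m,robot.observe()['tool_pos']))
cv2.imwrite('pics/s3b.png',cv2.resize(im[195:305,120:270,::-1],(800,587),interpolation=cv2.INTER_CUBIC))
E
```

```text
[-0.14755858  0.18744374  0.5655324 ] [ 0.63433941 -0.23808619  0.02696293] [182.6770647  261.75484782]
```

View pics/s3b.png

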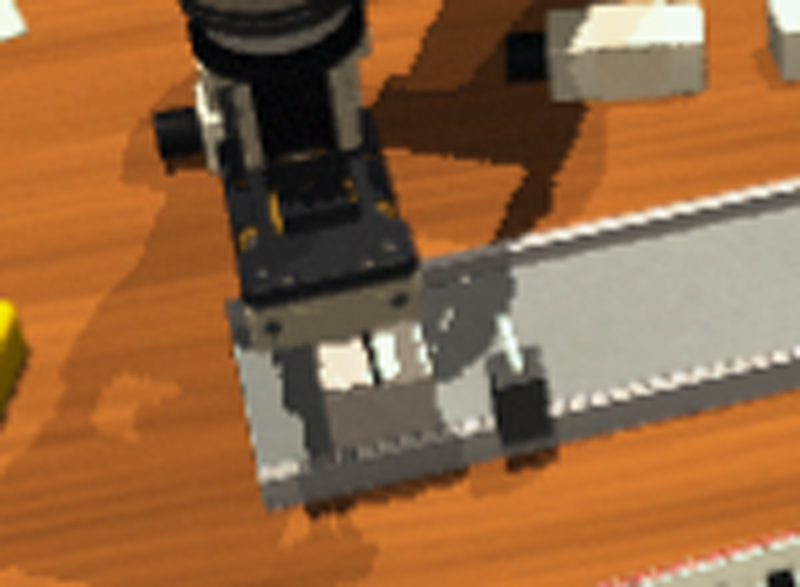

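The TCP projects to crop (334,356), hidden behind the block. The line end is still at (378,383), so the stop hasn't moved. I'll check the tool position against the wrist view.

```bash
python3 - <<'E'
from h import *
np.set_printoptions(precision=4,suppress=True)
m=cam('wrist');s=robot.observe();p=np.array(s['tool_pos']);R=Rn.from_euler('xyz',s['tool_rot']).as_matrix()
for dz in(0,-.02,-.03,-.04,-.06):
    for dx in (-.01,0,.01): 
        X=p+R@[dx,0,dz]; q=proj(m,X); print(dz,dx,X,'crop',(q-[150,0])*2.5,'800',q/.64)
w=cv2.imread('pics/w2.png'); cv2.imwrite('pics/w2c.png',cv2.resize(w[200:384,190:340],(489,600),interpolation=cv2.INTER_CUBIC))
E
```

```text
0 -0.01 [ 0.635  -0.2481  0.027 ] crop [282.0352 577.688 ] 800 [410.647 361.055]
0 0 [ 0.6343 -0.2381  0.027 ] crop [281.9794 545.9625] 800 [410.6121 341.2266]
0 0.01 [ 0.6337 -0.2281  0.027 ] crop [281.9219 513.2569] 800 [410.5762 320.7856]
-0.02 -0.01 [ 0.635  -0.2481  0.047 ] crop [281.9348 611.3601] 800 [410.5842 382.1001]
-0.02 0 [ 0.6343 -0.2381  0.047 ] crop [281.8713 576.9497] 800 [410.5446 360.5936]
-0.02 0.01 [ 0.6337 -0.2281  0.047 ] crop [281.8059 541.3551] 800 [410.5037 338.347 ]
-0.03 -0.01 [ 0.635  -0.2481  0.057 ] crop [281.8766 630.8753] 800 [410.5479 394.2971]
-0.03 0 [ 0.6343 -0.2381  0.057 ] crop [281.8086 594.9571] 800 [410.5054 371.8482]
-0.03 0.01 [ 0.6337 -0.2281  0.057 ] crop [281.7384 557.7283] 800 [410.4615 348.5802]
-0.04 -0.01 [ 0.635  -0.2481  0.067 ] crop [281.8119 652.5738] 800 [410.5074 407.8586]
-0.04 0 [ 0.6343 -0.2381  0.067 ] crop [281.7387 615.0212] 800 [410.4617 384.3883]
-0.04 0.01 [ 0.6337 -0.2281  0.067 ] crop [281.663  576.0109] 800 [410.4144 360.0068]
-0.06 -0.01 [ 0.635  -0.2481  0.087 ] crop [281.6583 704.1554] 800 [410.4114 440.0972]
-0.06 0 [ 0.6343 -0.2381  0.087 ] crop [281.5721 662.8991] 800 [410.3576 414.3119]
-0.06 0.01 [ 0.6337 -0.2281  0.087 ] crop [281.4825 619.8072] 800 [410.3015 387.3795]
```

View pics/w2c.png

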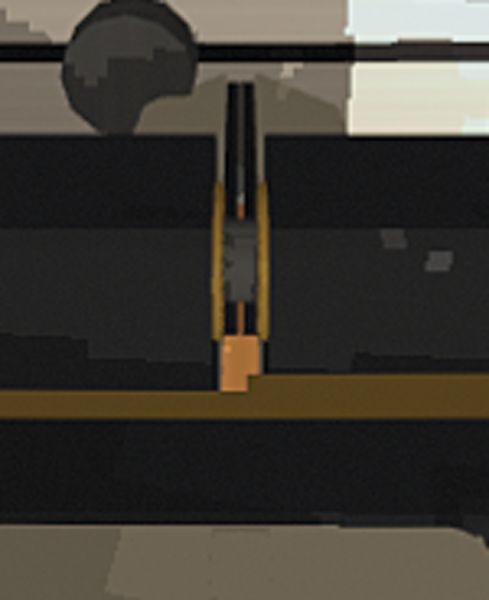

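```bash
python3 - <<'E'
from h import *
m,im=snap('side','d1')
p=robot.observe()['tool_pos'];q=proj(m,p);print(q,proj(m,p+np.array([0,0,.066])),proj(m,[.585,-.252,.055]),proj(m,[.582,-.2025,.055]))
x,y=int(q[0])-60,int(q[1])-55
print(x,y);cv2.imwrite('pics/d1b.png',cv2.resize(im[y:y+90,x:x+120,::-1],(800,600),interpolation=cv2.INTER_CUBIC))
E
```

```text
[267.32718025 145.88236416] [267.97599829 132.33597383] [279.24255672 144.269712  ] [271.14423559 150.19977511]
207 90
```

View pics/d1b.png

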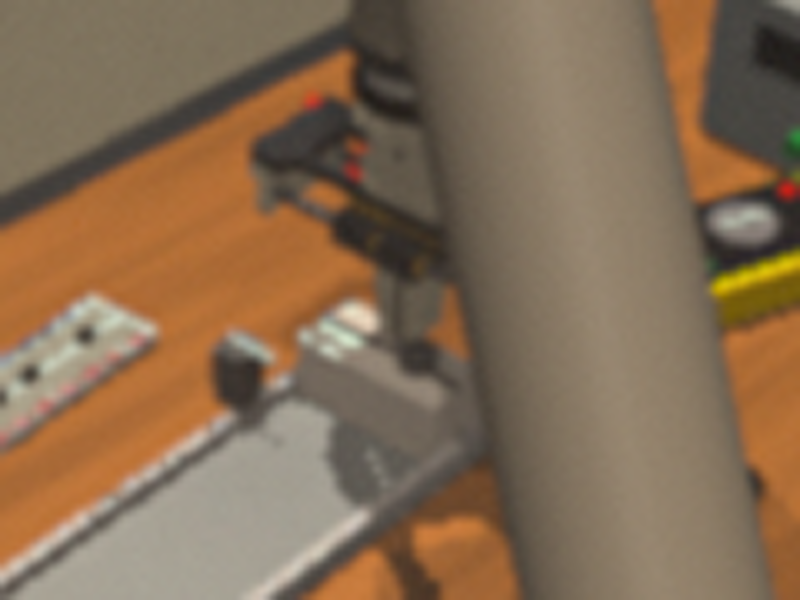

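The side crop shows the fingers reaching the block's -y top edge at about (410,340), right where contact should begin. I'll advance gently and watch the force.

Request:
arm_command(moves=[[[0.001,0,0],[0,0,0],0.0],[[0.003,0,0],[0,0,0],0.0],[[0.005,0,0],[0,0,0],0.0],[[0.006,0,0],[0,0,0],0.0],[[0.006,0,0],[0,0,0],0.0]])

```text
time: 4.35
tool_pos: [0.6339, -0.2319, 0.0269]
tool_rot: [-3.142, -0.0, 1.636]
contact_force: [-0.3, -0.8, 1.1]
opening: 0.0006
grip_force: 0.0
```

```bash
cat >> h.py <<'E'
def gap(f,us=None):
    """line & tongue from wrist picture: gap along rack y at tongue tip"""
    m,im=snap('wrist',f); g=im.astype(float).mean(2)
    # line in columns just left of the right block edge
    out=[]
    return m,im,g
E
python3 - <<'E'
from h import *
s=robot.observe();print(s['contact_force'],s['tool_pos'])
m,im,g=gap('w4')
a=cv2.imread('pics/w2.png').astype(int).mean(2)
for u in(190,280,300,320,340):
    print(u,'new',200+np.argmin(g[200:232,u]),g[205:232,u].astype(int)[::2],'old',200+np.argmin(a[200:232,u]))
E
```

```text
[-0.29204441 -0.76392038  1.06261604] [ 0.63388159 -0.23186524  0.02692905]
190 new 227 [135 106 107 108 108 108 106 108  94   7  14   0 117 109] old 218
280 new 223 [150 149 145 150 150 148 148 149  86  10  10  73  87  85] old 218
300 new 227 [225 224 225 233 226 225 218 216 196  33  43  30 222 212] old 214
320 new 226 [225 225 224 225 221 216 217 223  78  42  39 113 220 214] old 217
340 new 226 [226 226 225 225 225 225 225 225 200  42  38 116 222 219] old 213
```

```bash
python3 - <<'E'
from h import *
np.set_printoptions(precision=1,suppress=True)
m=cam('scene')
p=np.array([.6343,-.238,.027])
for dz in(0,.03,.066,.1):
  for dx in(0,.065,.095):
    for dy in (-.037,0,.037): print(dz,dx,dy,(proj(m,p+[dx,dy,dz])-[120,195])*5.333)
print((proj(m,[.6655,-.223,.055])-[120,195])*5.333)
E
```

```text
0 0 -0.037 [256.8 369.2]
0 0 0 [334.4 355.9]
0 0 0.037 [411.4 342.6]
0 0.065 -0.037 [266.8 469.5]
0 0.065 0 [347.9 455.1]
0 0.065 0.037 [428.3 440.7]
0 0.095 -0.037 [271.7 518.8]
0 0.095 0 [354.5 503.9]
0 0.095 0.037 [436.6 489.1]
0.03 0 -0.037 [247.6 324.1]
0.03 0 0 [326.5 310.8]
0.03 0 0.037 [404.8 297.5]
0.03 0.065 -0.037 [257.3 424.1]
0.03 0.065 0 [339.8 409.6]
0.03 0.065 0.037 [421.6 395.3]
0.03 0.095 -0.037 [262.1 473.4]
0.03 0.095 0 [346.4 458.4]
0.03 0.095 0.037 [429.9 443.5]
0.066 0 -0.037 [236.1 268. ]
0.066 0 0 [316.7 254.7]
0.066 0 0.037 [396.6 241.5]
0.066 0.065 -0.037 [245.4 367.5]
0.066 0.065 0 [329.8 353. ]
0.066 0.065 0.037 [413.3 338.7]
0.066 0.095 -0.037 [250.1 416.6]
0.066 0.095 0 [336.2 401.6]
0.066 0.095 0.037 [421.6 386.7]
0.1 0 -0.037 [224.9 213. ]
0.1 0 0 [307.1 199.6]
0.1 0 0.037 [388.5 186.4]
0.1 0.065 -0.037 [233.8 311.8]
0.1 0.065 0 [319.9 297.3]
0.1 0.065 0.037 [405.2 282.9]
0.1 0.095 -0.037 [238.3 360.7]
0.1 0.095 0 [326.3 345.6]
0.1 0.095 0.037 [413.5 330.7]
[365.7 354.6]
```

Request:
arm_command(moves=[[[0,0,0.001],[0,0,0],0.0],[[0,0,0.002],[0,0,0],0.0],[[0,0,0.003],[0,0,0],0.0],[[0,0,0.004],[0,0,0],0.0],[[0,0,0.005],[0,0,0],0.0]])

```text
time: 4.9
tool_pos: [0.634, -0.2322, 0.0244]
tool_rot: [3.141, 0.001, 1.636]
contact_force: [-6.9, 3.6, 19.3]
opening: 0.0004
grip_force: 9.7
```

Request:
arm_command(moves=[[[0,0,-0.02],[0,0,0],0.0],[[0,0,-0.05],[0,0,0],0.0],[[-0.03,0,-0.06],[0,0,0],0.0],[[-0.07,0,-0.06],[0,0,0],0.0],[[-0.11,0,-0.06],[0,0,0],0.0]])

```text
time: 5.4
tool_pos: [0.6415, -0.3428, 0.083]
tool_rot: [3.14, 0.001, 1.637]
contact_force: [0.6, -0.6, -1.1]
opening: 0.0005
grip_force: 0.0
```

Request:
arm_command(moves=[[[0,0,0.02],[0,0,0],0.0],[[0,0,0.04],[0,0,0],0.0],[[0,0,0.055],[0,0,0],0.0],[[0,0,0.065],[0,0,0],0.0],[[0,0,0.07],[0,0,0],0.0]])

```text
time: 5.9
tool_pos: [0.6408, -0.3413, 0.0108]
tool_rot: [-3.14, -0.001, 1.636]
contact_force: [-0.7, 0.3, 1.1]
opening: 0.0002
grip_force: 0.0
```

Request:
arm_command(moves=[[[0,0,0.0],[0,0,0],0.0],[[0,0,0.002],[0,0,0],0.0],[[0,0,0.004],[0,0,0],0.0],[[0,0,0.006],[0,0,0],0.0],[[0,0,0.006],[0,0,0],0.0]])

```text
time: 6.4
tool_pos: [0.641, -0.3418, 0.0059]
tool_rot: [-3.142, 0.0, 1.636]
contact_force: [0.0, -0.5, -0.1]
opening: 0.0003
grip_force: 0.0
```

```bash
python3 - <<'E'
from h import *
s=robot.observe();print(s['time'],s['contact_force'],s['tool_pos'])
E
```

```text
6.4 [ 0.01360634 -0.50212104 -0.13979453] [ 0.64099525 -0.34177858  0.00587536]
```

Request:
arm_command(moves=[[[0,0,0.002],[0,0,0],0.0],[[0,0,0.004],[0,0,0],0.0],[[0,0,0.006],[0,0,0],0.0],[[0,0,0.008],[0,0,0],0.0],[[0,0,0.008],[0,0,0],0.0]])

```text
time: 6.9
tool_pos: [0.6408, -0.3417, -0.0026]
tool_rot: [-3.141, -0.0, 1.636]
contact_force: [-0.5, 0.3, 0.4]
opening: 0.0007
grip_force: 0.0
```

Request:
arm_command(moves=[[[0,0,0.001],[0,0,0],0.0],[[0,0,0.002],[0,0,0],0.0],[[0,0,0.003],[0,0,0],0.0],[[0,0,0.004],[0,0,0],0.0],[[0,0,0.004],[0,0,0],0.0]])

```text
time: 7.4
tool_pos: [0.6409, -0.3418, -0.0063]
tool_rot: [-3.141, -0.0, 1.636]
contact_force: [0.5, -0.1, -0.1]
opening: 0.0004
grip_force: 0.0
```

Even at z = -0.006 there's no bench contact, so the real fingertips end short of the stated TCP. I'll find the offset by touch.

Request:
arm_command(moves=[[[0,0,0.003],[0,0,0],0.0],[[0,0,0.006],[0,0,0],0.0],[[0,0,0.009],[0,0,0],0.0],[[0,0,0.012],[0,0,0],0.0],[[0,0,0.014],[0,0,0],0.0]])

```text
time: 7.9
tool_pos: [0.6409, -0.3418, -0.0206]
tool_rot: [-3.141, -0.0, 1.636]
contact_force: [-0.1, -0.2, -0.1]
opening: 0.0006
grip_force: 0.0
```

Request:
arm_command(moves=[[[0,0,0.001],[0,0,0],0.0],[[0,0,0.002],[0,0,0],0.0],[[0,0,0.003],[0,0,0],0.0],[[0,0,0.004],[0,0,0],0.0],[[0,0,0.004],[0,0,0],0.0]])

```text
time: 8.4
tool_pos: [0.641, -0.3419, -0.0242]
tool_rot: [-3.141, -0.0, 1.636]
contact_force: [-0.3, 0.6, 0.0]
opening: 0.0002
grip_force: 0.0
```

```bash
python3 - <<'E'
from h import *
m,im=snap('scene','s5');s=robot.observe()
print(s['contact_force'],s['tool_pos'])
a=(im[190:310,100:260,::-1]); w=snap('wrist','w5')[1][180:300,180:340,::-1]
cv2.imwrite('pics/s5b.png',cv2.resize(np.hstack([a,w]),(800,300),interpolation=cv2.INTER_CUBIC))
E
```

```text
[-0.8800332   0.51411184 -1.38666173] [ 0.64102234 -0.34185855 -0.02409818]
```

View pics/s5b.png

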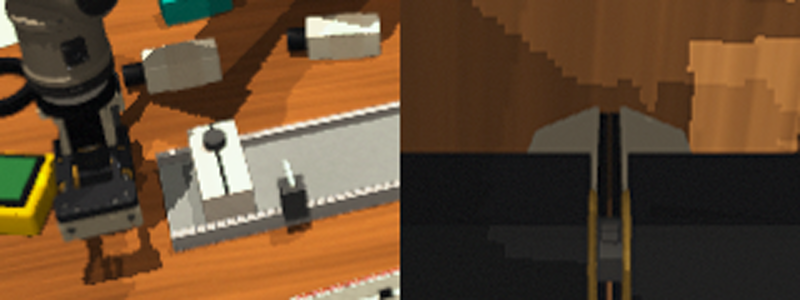

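The scene crop (left) shows the hand low beside the rack, with the stop unmoved and the meter just left of the hand. The wrist crop (right) shows fingertips still free at the top edge, around (610,108).

Request:
arm_command(moves=[[[0,0,0.001],[0,0,0],0.0],[[0,0,0.002],[0,0,0],0.0],[[0,0,0.003],[0,0,0],0.0],[[0,0,0.004],[0,0,0],0.0],[[0,0,0.004],[0,0,0],0.0]])

```text
time: 9.0
tool_pos: [0.6409, -0.3418, -0.0283]
tool_rot: [-3.141, -0.0, 1.636]
contact_force: [0.2, -0.5, -0.0]
opening: 0.0002
grip_force: 0.0
```

Request:
arm_command(moves=[[[0,0,0.0],[0,0,0],0.0],[[0,0,0.001],[0,0,0],0.0],[[0,0,0.001],[0,0,0],0.0],[[0,0,0.002],[0,0,0],0.0],[[0,0,0.002],[0,0,0],0.0]])

```text
time: 9.5
tool_pos: [0.641, -0.3418, -0.0302]
tool_rot: [-3.141, -0.0, 1.636]
contact_force: [0.1, -0.3, -0.4]
opening: 0.0005
grip_force: 0.0
```

Request:
arm_command(moves=[[[0,0,0.001],[0,0,0],0.0],[[0,0,0.002],[0,0,0],0.0],[[0,0,0.002],[0,0,0],0.0],[[0,0,0.003],[0,0,0],0.0],[[0,0,0.003],[0,0,0],0.0]])

```text
time: 10.0
tool_pos: [0.6411, -0.342, -0.0305]
tool_rot: [3.141, 0.001, 1.636]
contact_force: [-5.5, 3.8, 13.5]
opening: 0.0
grip_force: 6.5
```

Request:
arm_command(moves=[[[0,0,0.001],[0,0,0],0.0],[[0,0,0.002],[0,0,0],0.0],[[0,0,0.002],[0,0,0],0.0],[[0,0,0.003],[0,0,0],0.0],[[0,0,0.003],[0,0,0],0.0]])

```text
time: 10.5
tool_pos: [0.6412, -0.342, -0.0307]
tool_rot: [3.141, 0.001, 1.636]
contact_force: [-11.6, 7.1, 28.1]
opening: 0.0004
grip_force: 13.8
```

Bench contact comes at a reported z of about -0.0303, so the true tip lies 30 mm behind the reported TCP. I'll go back up to push with the true tip at z ≈ 0.027.

Request:
arm_command(moves=[[[0,0,-0.01],[0,0,0],0.0],[[0,0,-0.02],[0,0,0],0.0],[[0,0,-0.034],[0,0,0],0.0],[[0.01,0,-0.034],[0,0,0],0.0],[[0.03,0,-0.034],[0,0,0],0.0]])

```text
time: 11.0
tool_pos: [0.6391, -0.3127, -0.0018]
tool_rot: [3.14, 0.001, 1.634]
contact_force: [0.2, -0.3, -0.2]
opening: 0.0003
grip_force: 0.0
```

Request:
arm_command(moves=[[[0.01,0,0],[0,0,0],0.0],[[0.02,0,0],[0,0,0],0.0],[[0.03,0,0],[0,0,0],0.0],[[0.04,0,0],[0,0,0],0.0],[[0.045,0,0],[0,0,0],0.0]])

```text
time: 11.5
tool_pos: [0.6361, -0.2659, -0.0022]
tool_rot: [-3.141, -0.0, 1.636]
contact_force: [0.6, -0.7, -0.1]
opening: 0.0006
grip_force: 0.0
```

Request:
arm_command(moves=[[[0.002,0,0],[0,0,0],0.0],[[0.004,0,0],[0,0,0],0.0],[[0.006,0,0],[0,0,0],0.0],[[0.008,0,0],[0,0,0],0.0],[[0.01,0,0],[0,0,0],0.0]])

```text
time: 12.0
tool_pos: [0.6356, -0.2591, -0.002]
tool_rot: [3.141, 0.003, 1.636]
contact_force: [1.0, -8.7, -2.8]
opening: 0.0006
grip_force: 4.2
```

Request:
arm_command(moves=[[[0.002,0,0],[0,0,0],0.0],[[0.004,0,0],[0,0,0],0.0],[[0.006,0,0],[0,0,0],0.0],[[0.008,0,0],[0,0,0],0.0],[[0.01,0,0],[0,0,0],0.0]])

```text
time: 12.5
tool_pos: [0.635, -0.2499, -0.002]
tool_rot: [3.141, 0.004, 1.635]
contact_force: [0.8, -7.6, -2.8]
opening: 0.0003
grip_force: 4.3
```

Request:
arm_command(moves=[[[0.003,0,0],[0,0,0],0.0],[[0.006,0,0],[0,0,0],0.0],[[0.009,0,0],[0,0,0],0.0],[[0.012,0,0],[0,0,0],0.0],[[0.015,0,0],[0,0,0],0.0]])

```text
time: 13.0
tool_pos: [0.634, -0.235, -0.002]
tool_rot: [3.141, 0.004, 1.635]
contact_force: [-0.0, -8.1, -2.5]
opening: 0.0006
grip_force: 4.4
```

Request:
arm_command(moves=[[[0.003,0,0],[0,0,0],0.0],[[0.006,0,0],[0,0,0],0.0],[[0.009,0,0],[0,0,0],0.0],[[0.012,0,0],[0,0,0],0.0],[[0.015,0,0],[0,0,0],0.0]])

```text
time: 13.5
tool_pos: [0.633, -0.22, -0.002]
tool_rot: [3.141, 0.004, 1.635]
contact_force: [-0.2, -9.1, -2.7]
opening: 0.0005
grip_force: 4.4
```

Request:
arm_command(moves=[[[0.003,0,0],[0,0,0],0.0],[[0.006,0,0],[0,0,0],0.0],[[0.008,0,0],[0,0,0],0.0],[[0.01,0,0],[0,0,0],0.0],[[0.01,0,0],[0,0,0],0.0]])

```text
time: 14.0
tool_pos: [0.6322, -0.2095, -0.0021]
tool_rot: [3.141, 0.003, 1.635]
contact_force: [0.5, -6.5, -1.5]
opening: 0.0001
grip_force: 3.6
```

```bash
python3 - <<'E'
from h import *
m,im=snap('wrist','w6')
np.savez('w6.npz',R=m['R'],t=m['t'])
cv2.imwrite('pics/w6b.png',cv2.resize(im[110:250,190:350,::-1],(686,600),interpolation=cv2.INTER_CUBIC))
E
```

```text
(no output)
```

View pics/w6b.png

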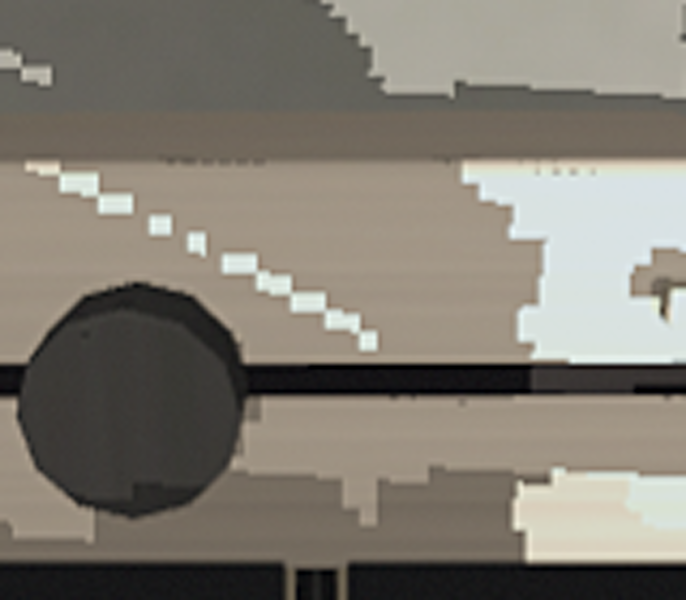

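The line sits at crop row 380 (full-image row ≈198.5). The tongue is just beyond the right edge, so I'll find both edges numerically.

```bash
cat >> h.py <<'E'
def prof(g,u,a,b):
    return g[a:b,u-1:u+2].mean(1)
E
python3 - <<'E'
from h import *
np.set_printoptions(precision=4,suppress=True,linewidth=200)
m=cam('wrist'); im=cv2.imread('pics/w6.png').astype(float); g=im.mean(2)
for X in([.6657,-.1603,.066],[.6938,-.1584,.066]): print(proj(m,X))
for u in(290,305,335,345): print('line',u,prof(g,u,188,208).astype(int))
for u in(350,360,370,380): print('tong',u,prof(g,u,165,195).astype(int))
E
```

```text
[345.8176 182.5174]
[409.5265 182.2825]
line 290 [146 147 146 144 145 154 128   0  15  20  18  21  16   4  90 141 149 144 144 145]
line 305 [147 147 146 145 146 155 127   1  15  18  21  19  18   6  92 141 149 144 144 146]
line 335 [221 221 221 220 222 232 203  22  50  53  53  52  51  40 120 154 146 144 145 147]
line 345 [222 222 221 221 223 232 200  22  48  51  54  41  13   2  96 144 148 144 146 148]
tong 350 [223 224 230 210 139 147 150 151 149 146 124  89 183 230 226 223 223 223 222 222 221 221 222 222 222 222 222 225 218 159]
tong 360 [224 224 229 210 138 147 151 151 150 147 121  78 183 230 225 223 222 222 222 221 221 222 222 222 222 223 228 205 130  92]
tong 370 [225 225 224 223 204 129 134 134 131 127 112  90 183 229 224 222 222 222 222 227 207 128 110  93  84  79  71  69  51  34]
tong 380 [ 33  32  33  32  32  33  33  31  28  34  82 101 183 229 224 222 222 221 222 230 206  59  25  35  39  42  43  47  49  53]
```

```bash
python3 - <<'E'
from h import *
m=cam('wrist'); T=onz(m,380,180.9,.066)
for u in(290,345):
    L=onz(m,u,198.1,.055); print(L,T,ey@(T-L))
print(robot.observe()['tool_pos'])
im=cv2.imread('pics/s5.png')
# scene reference measurement: tongue px and line at start
E
```

```text
[ 0.64328928 -0.17291828  0.055     ] [ 0.68060618 -0.15860948  0.066     ] 0.01189286383753806
[ 0.67004069 -0.17123266  0.055     ] [ 0.68060618 -0.15860948  0.066     ] 0.01192161248640598
[ 0.6322771  -0.20945511 -0.00203527]
```

Request:
arm_command(moves=[[[0.002,0,0],[0,0,0],0.0],[[0.004,0,0],[0,0,0],0.0],[[0.006,0,0],[0,0,0],0.0],[[0.008,0,0],[0,0,0],0.0],[[0.009,0,0],[0,0,0],0.0]])

```text
time: 14.55
tool_pos: [0.6317, -0.2008, -0.002]
tool_rot: [3.141, 0.004, 1.635]
contact_force: [-0.3, -8.3, -2.5]
opening: 0.0007
grip_force: 4.1
```

```bash
cat >> h.py <<'E'
def edges(p):
    "subpixel 50% crossings"
    h=(p.max()+p.min())/2; i=np.where(np.diff(np.sign(p-h)))[0]; return i+(h-p[i])/(p[i+1]-p[i])
E
python3 - <<'E'
from h import *
np.set_printoptions(precision=2,suppress=True,linewidth=200)
m,im=snap('wrist','w7'); g=im.astype(float).mean(2)
print(robot.observe()['tool_pos'],proj(m,[.6806,-.1586,.066]),proj(m,[.6695,-.1625,.055]))
for u in(290,305,335,345): print('line',u,188+edges(prof(g,u,188,210)),prof(g,u,188,210).astype(int))
for u in(372,380,390): print('tong',u,180+edges(prof(g,u,180,205)),prof(g,u,180,205).astype(int))
E
```

```text
[ 0.63 -0.2  -0.  ] [377.61 199.7 ] [345.09 198.14]
line 290 [194.39 201.86] [146 145 145 144 144 154 127   0  17  19  18  19  17   4  89 140 149 144 143 145 146 146]
line 305 [194.39 201.85] [144 143 143 142 145 154 127   0  16  19  20  18  17   5  90 141 149 144 144 145 146 146]
line 335 [194.17 201.99] [213 187 190 194 178 147 124  21  35  48  55  55  38   0 108 149 147 144 145 147 147 148]
line 345 [195.79 204.59] [147 147 147 148 131 103 104 100 174 211 208 206 209 212 214 218 190 136 144 147 147 147]
tong 372 [195.12] [ 34  34  30  22  22  24  26  27  29  31  31  29  23  68  91 115 199 228 223 221 221 221 225 217 156]
tong 380 [195.1] [ 30  31  30  30  30  31  32  30  35  40  41  41  30 100 119 120 199 227 222 221 220 220 224 219 162]
tong 390 [195.45 200.65] [108 107 107 108 107 107 106 105 104 104 104 104 104 118 113 127 202 226 223 227 197 142 151 143  96]
```

```bash
python3 - <<'E'
from h import *
m=cam('wrist'); T=onz(m,350,200.1,.066);L=onz(m,335,198.1,.055); print(T,L,ey@(T-L))
# sensitivity
for dz in(-.002,.002): print(ey@(onz(m,350,200.1,.066+dz)-L))
print(-np.array(m['R']).T@m['t'])
ms=cam('scene');im=cv2.imread('pics/s5.png')
E
```

```text
[ 0.66821995 -0.15940598  0.066     ] [ 0.66456345 -0.16263202  0.055     ] 0.002985579486645276
0.00225272817322749
0.003718430800063069
[ 0.62666717 -0.11815663  0.18559443]
```

Request:
arm_command(moves=[[[0.001,0,0],[0,0,0],0.0],[[0.002,0,0],[0,0,0],0.0],[[0.003,0,0],[0,0,0],0.0],[[0.003,0,0],[0,0,0],0.0],[[0.003,0,0],[0,0,0],0.0]])

```text
time: 15.1
tool_pos: [0.6315, -0.1977, -0.002]
tool_rot: [3.141, 0.003, 1.635]
contact_force: [-1.1, -8.3, -2.2]
opening: 0.0006
grip_force: 3.8
```

```bash
python3 - <<'E'
from h import *
np.set_printoptions(precision=2,suppress=True,linewidth=200)
m,im=snap('wrist','w8'); g=im.astype(float).mean(2)
print(robot.observe()['tool_pos'],robot.observe()['contact_force'])
for u in(290,305): print('line',u,188+edges(prof(g,u,188,210)))
for u in(340,348,355,372,385): print('tong',u,195+edges(prof(g,u,195,220)),prof(g,u,195,220).astype(int))
E
```

```text
[ 0.63 -0.2  -0.  ] [-0.99 -6.55 -1.83]
line 290 [194.39 201.96]
line 305 [194.39 201.84]
tong 340 [201.84] [  9  14  19  18  14  19  13  92 124 116 111 131 146 145 148 150 149 146 145 146 146 146 145 144 141]
tong 348 [201.18] [  3  17  18  10  41  91 100 185 227 225 222 223 227 200 143 148 148 145 145 146 146 147 145 143 141]
tong 355 [201.32] [  3  17  18  15  42  83  82 185 228 225 222 222 223 223 191 143 147 146 144 146 146 147 145 143 143]
tong 372 [201.37 210.4 ] [ 31  32  30  26  50  94  95 187 226 224 221 221 220 222 233 195  28  25  32  34  33  32  29  37  54]
tong 385 [201.43 210.36] [ 89  57  61  59  70  96  94 189 227 224 222 222 223 225 235 191  34  49  53  55  54  55  55  54  55]
```

```bash
python3 - <<'E'
from h import *
m=cam('wrist'); T=onz(m,372,205.9,.066);L=onz(m,305,198.1,.055); print(T,L,ey@(T-L))
a=cv2.imread('pics/w7.png').astype(float).mean(2)
ms,im=snap('scene','s8'); print(proj(ms,T),proj(ms,L))
b=im[225:285,160:230,::-1]; cv2.imwrite('pics/s8b.png',cv2.resize(b,(700,600),interpolation=cv2.INTER_CUBIC))
E
```

```text
[ 0.67840581 -0.1586252   0.066     ] [ 0.64977537 -0.16063129  0.055     ] 0.00017087798652677913
[214.86067183 257.46479646] [212.71845131 252.84157408]
```

View pics/s8b.png

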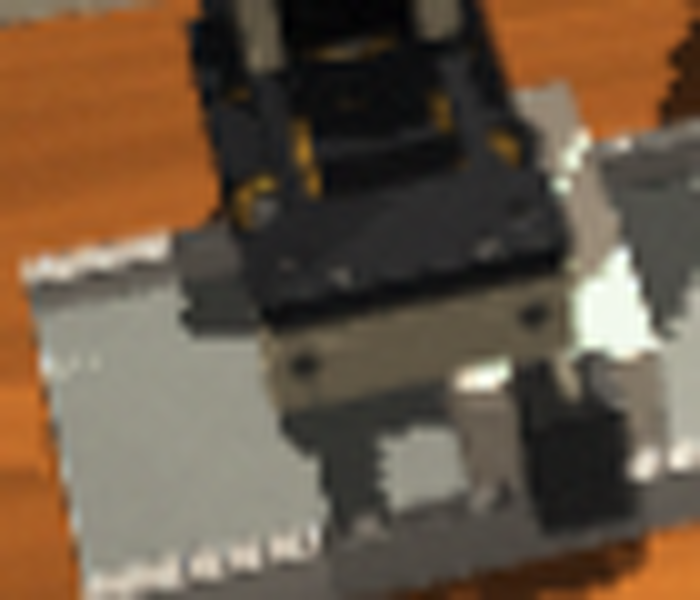

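The measured gap is 0.2 mm, so the line is under the tongue. The scene crop shows the hand over the stop with the clip at (575,450). I'll retract straight back and lift.

Request:
arm_command(moves=[[[-0.005,0,0],[0,0,0],0.0],[[-0.015,0,0],[0,0,0],0.0],[[-0.035,0,0],[0,0,0],0.0],[[-0.05,0,-0.02],[0,0,0],0.03],[[-0.06,0,-0.06],[0,0,0],0.06]])

```text
time: 15.7
tool_pos: [0.6331, -0.2566, 0.0549]
tool_rot: [-3.135, -0.003, 1.634]
contact_force: [0.1, 0.9, -0.6]
opening: 0.0122
grip_force: 0.0
```

Request:
arm_command(moves=[[[0,-0.04,-0.04],[0,0,0],0.08],[[0,-0.08,-0.08],[0,0,0],0.08],[[0,-0.12,-0.12],[0,0,0],0.08],[[0,-0.16,-0.15],[0,0,0],0.08],[[0,-0.2,-0.16],[0,0,0],0.08]])

```text
time: 16.2
tool_pos: [0.4442, -0.2693, 0.2172]
tool_rot: [3.138, 0.003, 1.636]
contact_force: [0.3, -1.0, -0.5]
opening: 0.0519
grip_force: 0.0
```

```bash
cat >> h.py <<'E'
from scipy.optimize import least_squares
def bottles():
    "lying white bottles from scene: bright top faces -> rect corners at z=.038; black cap found by ray"
    m,im=snap('scene','bot'); h=cv2.cvtColor(im,cv2.COLOR_RGB2HSV)
    k=((h[:,:,1]<75)&(h[:,:,2]>95)).astype(np.uint8); k[:170]=0;k[240:]=0
    n,l,st,c=cv2.connectedComponentsWithStats(k,connectivity=4)
    for i in range(1,n):
        if 120<st[i][4]<2500: print('comp',st[i],np.round(c[i],1),'pos z.019',np.round(onz(m,*c[i],.02),4))
    return m,im,l
E
python3 - <<'E'
from h import *
np.set_printoptions(precision=4,suppress=True,linewidth=150)
s=robot.observe();print(s['time'],s['qpos'],s['tool_pos'],s['tool_rot'],s['opening'])
m=cam('wrist');R=Rn.from_euler('xyz',s['tool_rot']).as_matrix()
C=-np.array(m['R']).T@m['t'];print('cam in tool',R.T@(C-s['tool_pos']))
m,im,l=bottles()
cv2.imwrite('pics/bot2.png',cv2.resize(im[165:245,130:370,::-1],(800,267),interpolation=cv2.INTER_CUBIC))
T=np.array([.6784,-.1586,.066]);g=im.astype(float).mean(2)
print(proj(m,[.6784,-.1586,.066]))
E
```

```text
16.2 [-0.6925  0.3125  1.5069 -0.0001  1.3172 -0.7574] [ 0.4442 -0.2693  0.2172] [3.138  0.0035 1.6357] 0.05189717653117543
cam in tool [ 0.082   0.0004 -0.1879]
comp [ 472  170   40   67 1830] [492.7 204.1] pos z.019 [0.6149 0.6755 0.02  ]
comp [321 184  29  17 441] [334.6 191.7] pos z.019 [0.4405 0.2436 0.02  ]
comp [264 190  31  20 451] [278.7 198.7] pos z.019 [0.4319 0.0686 0.02  ]
comp [380 193  21  13 217] [390.4 198.7] pos z.019 [0.5154 0.393  0.02  ]
comp [222 195  30  18 457] [236.6 203.5] pos z.019 [ 0.4235 -0.0585  0.02  ]
comp [331 205  23  30 121] [342.4 218.8] pos z.019 [0.567  0.2197 0.02  ]
comp [157 206  31  21 466] [171.9 215.5] pos z.019 [ 0.4322 -0.2512  0.02  ]
comp [ 208  216  136   24 1503] [295.3 231.6] pos z.019 [0.5864 0.0746 0.02  ]
[214.8705 257.4614]
```

View pics/bot2.png

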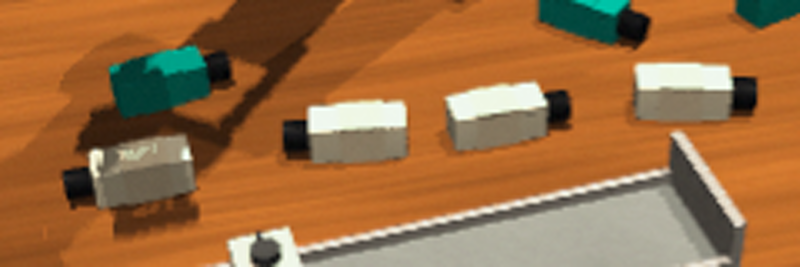

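Crop bot2 (scale 3.333, offset (130,165)) gives the top front edges: A (97,177)-(193,163), B (310,133)-(407,129), C (453,122)-(548,107), D (636,92)-(732,94). The caps point left, left, right and right.

```bash
cat >> h.py <<'E'
from scipy.spatial.transform import Slerp
EYE=np.eye(3)
def fk(q,P):
    h,a1,a2,e,d=P
    R0=Rn.from_euler('z',q[0]); 
    w=R0.apply([a1*np.sin(q[1])+e*np.cos(q[1]+q[2])+a2*np.sin(q[1]+q[2]),0,h+a1*np.cos(q[1])-e*np.sin(q[1]+q[2])+a2*np.cos(q[1]+q[2])])
    R=R0*Rn.from_euler('y',q[1]+q[2])*Rn.from_euler('z',q[3])*Rn.from_euler('y',q[4])*Rn.from_euler('z',q[5]+OFF)
    return w+R.apply([0,0,d]),R
OFF=np.pi/2
E
python3 - <<'E'
from h import *
np.set_printoptions(precision=4,suppress=True,linewidth=150)
m=cam('scene')
f=lambda u,v:(130+u/3.333-.35,165+v/3.333-.35)
E={'A':((97,177),(193,163),-1),'B':((310,133),(407,129),-1),'C':((453,122),(548,107),1),'D':((636,92),(732,94),1)}
for n,(p,q,c) in E.items():
    P=onz(m,*f(*p),.038);Q=onz(m,*f(*q),.038); d=(Q-P);L=np.linalg.norm(d);d/=L; nrm=np.array([d[1],-d[0],0]) # toward +x
    base=(P if c>0 else Q)-nrm*.019
    ax=d*c; print(n,'len',L,'base',base[:2],'axis',ax[:2],'ang',np.arctan2(ax[1],ax[0]),'ctr',(base+.043*ax)[:2])
qs=[[-1.333,.342,1.524,0,1.275,-.146],[-.568,.7597,.9772,-.0002,1.4029,-.615],[-.6925,.3125,1.5069,-.0001,1.3172,-.7574]]
ps=[[.1965,-.4865,.1954],[.6446,-.3208,.1324],[.4442,-.2693,.2172]]
def res(P): return np.concatenate([fk(q,P)[0]-p for q,p in zip(qs,ps)]) 
for d in(.25,.33,.4):
    r=least_squares(lambda x:res([x[0],x[1],x[2],x[3],d]),[.3,.5,.4,0]);print(r.x,d,np.abs(r.fun).max())
print([fk(q,[.2,.5,.4,0,.3])[1].as_euler('xyz') for q in qs])
E
```

```text
A len 0.08146715186178942 base [ 0.4379 -0.2058] axis [-0.0176 -0.9998] ang -1.5883797168149318 ctr [ 0.4372 -0.2488]
B len 0.08472500018923193 base [ 0.4377 -0.0155] axis [-0.1832 -0.9831] ang -1.7550105181876405 ctr [ 0.4298 -0.0577]
C len 0.08676496193213029 base [0.4377 0.0223] axis [-0.0011  1.    ] ang 1.5718650770772047 ctr [0.4376 0.0653]
D len 0.08560213600706246 base [0.4367 0.1972] axis [0.2831 0.9591] ang 1.2837834062757272 ctr [0.4489 0.2384]
[0.135  0.5043 0.3827 0.0557] 0.25 0.07418140988513959
[0.2131 0.5048 0.382  0.0542] 0.33 0.07420530146041311
[0.2814 0.5052 0.3813 0.053 ] 0.4 0.07422620658877743
[array([3.141 , 0.0001, 0.3838]), array([3.1402, 0.0012, 1.6178]), array([3.138 , 0.0035, 1.6357])]
```

```bash
sed -i 's/a2\*np.sin(q\[1\]+q\[2\]),0,h/a2*np.sin(q[1]+q[2]),.0765,h/' h.py
python3 - <<'E'
from h import *
np.set_printoptions(precision=4,suppress=True,linewidth=150)
qs=[[-1.333,.342,1.524,0,1.275,-.146],[-.568,.7597,.9772,-.0002,1.4029,-.615],[-.6925,.3125,1.5069,-.0001,1.3172,-.7574]]
ps=[[.1965,-.4865,.1954],[.6446,-.3208,.1324],[.4442,-.2693,.2172]]
def res(P): return np.concatenate([fk(q,P)[0]-p for q,p in zip(qs,ps)]) 
for d in(.25,.33,.4):
    r=least_squares(lambda x:res([x[0],x[1],x[2],x[3],d]),[.3,.5,.4,0]);print(r.x,d,r.fun)
E
```

```text
[0.135  0.5043 0.3827 0.0557] 0.25 [ 0.0002 -0.0001  0.0002  0.0001  0.0001  0.0002 -0.0001  0.0003 -0.0003]
[0.2131 0.5048 0.382  0.0542] 0.33 [ 0.0001 -0.      0.0002  0.0001  0.0001  0.0001  0.      0.0002 -0.0003]
[0.2814 0.5052 0.3813 0.053 ] 0.4 [ 0.0001  0.0001  0.0003  0.      0.0001 -0.      0.0001  0.0001 -0.0003]
```

```bash
cat >> h.py <<'E'
Pm=[.2131,.5048,.382,.0542,.33]
QL=np.array([-2.53,-.77,.04,-1,.28,-3.11]);QH=np.array([2.53,2.02,2.7,4.14,2.66,3.11])
UP=np.array([0,0,1.])
def frame(z,x): return Rn.from_matrix(np.stack([x,np.cross(z,x),z],1))
def grasp(a,th,s=1):
    a=np.array(a)/np.linalg.norm(a); c,t=np.cos(th),np.sin(th); return frame(-UP*c-a*t,s*(a*c-UP*t))
def stand(phi,th,s=1):
    o=np.array([np.cos(phi),np.sin(phi),0]);c,t=np.cos(th),np.sin(th); return frame(o*c-UP*t,s*(UP*c+o*t))
def tcp(g,R): return np.array(g)+R.apply([0,0,.049])
def ik(p,R,q0,P=None,n=30,seed=0):
    P=P or Pm; rng=np.random.default_rng(seed); best=[]
    def f(q):
        x,Q=fk(q,P); return np.concatenate([(x-p)*5,(R.inv()*Q).as_rotvec()])
    for i in range(n):
        s=np.clip(np.array(q0),QL+.01,QH-.01) if i==0 else rng.uniform(QL,QH)
        r=least_squares(f,s,bounds=(QL,QH))
        if r.cost<1e-7 and not any(np.abs(r.x-b).max()<.02 for b in best): best.append(r.x)
    return sorted(best,key=lambda b:np.abs(b-q0).sum())
E
cat > B.py <<'E'
from h import *
B={'A':([.4379,-.2058],-1.5884),'B':([.4377,-.0155],-1.755),'C':([.4377,.0223],1.572),'D':([.4367,.1972],1.284)}
E
python3 - <<'E'
from B import *
np.set_printoptions(precision=2,suppress=True,linewidth=150)
m=cam('scene')
for u,v in((283,293),(480,262),(570,254)): print('turq',onz(m,u*.64,v*.64,.02))
q0=robot.observe()['qpos'];th=np.pi/6
slot={'A':-.075,'B':-.005,'C':.065,'D':.13}
for n,(b,an) in B.items():
    a=np.array([np.cos(an),np.sin(an),0]); g=np.array([*b,.026])+.065*a
    y=slot[n]; t=np.array([.6306-.064*(y+.162),y,.078])
    for s in(1,-1):
        R=grasp(a,th,s); S=ik(tcp(g,R),R,q0,n=15); print(n,s,'grasp',S[:2])
        for ph in(-.5,0,.5):
            F=stand(ph,th,s); S=ik(tcp(t,F),F,q0,n=15); print('   stand',ph,S[:2])
E
```

```text
turq [ 0.3  -0.21  0.02]
turq [0.29 0.2  0.02]
turq [0.31 0.4  0.02]
A 1 grasp [array([-0.89,  0.78,  1.56,  0.35,  1.24,  2.09])]
   stand -0.5 [array([-0.09,  0.71,  2.09,  3.69,  0.74, -1.77])]
   stand 0 [array([-0.39,  0.7 ,  2.15,  2.65,  0.78, -1.42])]
   stand 0.5 [array([-0.61,  0.73,  1.98,  1.76,  0.91, -1.08])]
A -1 grasp [array([-0.89,  0.78,  1.56,  0.35,  1.24, -1.06])]
   stand -0.5 [array([-0.09,  0.71,  2.09,  3.69,  0.74,  1.37])]
   stand 0 [array([-0.39,  0.7 ,  2.15,  2.65,  0.78,  1.73])]
   stand 0.5 [array([-0.61,  0.73,  1.98,  1.76,  0.91,  2.06])]
B 1 grasp [array([-0.67,  0.62,  1.97,  0.6 ,  0.91,  2.2 ])]
   stand -0.5 [array([ 0.09,  0.71,  2.07,  3.91,  0.76, -1.86])]
   stand 0 [array([-0.22,  0.69,  2.19,  2.88,  0.79, -1.49])]
   stand 0.5 [array([-0.47,  0.71,  2.06,  1.94,  0.87, -1.17])]
B -1 grasp [array([-0.67,  0.62,  1.97,  0.6 ,  0.91, -0.94])]
   stand -0.5 [array([0.09, 0.71, 2.07, 3.91, 0.76, 1.28])]
   stand 0 [array([-0.22,  0.69,  2.19,  2.88,  0.79,  1.65])]
   stand 0.5 [array([-0.47,  0.71,  2.06,  1.94,  0.87,  1.97])]
C 1 grasp [
[... 204 characters left out ...]
32,  0.7 ,  2.11,  2.14,  0.84, -1.25])]
C -1 grasp [array([ 0.32,  0.66,  1.86, -0.64,  0.91, -2.34])]
   stand -0.5 [array([0.25, 0.72, 2.01, 4.13, 0.78, 1.18])]
   stand 0 [array([-0.03,  0.69,  2.18,  3.1 ,  0.78,  1.58])]
   stand 0.5 [array([-0.32,  0.7 ,  2.11,  2.14,  0.84,  1.89])]
D 1 grasp [array([ 0.55,  0.82,  1.45, -0.35,  1.3 ,  1.01])]
   stand -0.5 []
   stand 0 [array([ 0.14,  0.7 ,  2.15,  3.32,  0.76, -1.63])]
   stand 0.5 [array([-0.16,  0.7 ,  2.13,  2.32,  0.82, -1.31])]
D -1 grasp [array([ 0.55,  0.82,  1.45, -0.35,  1.3 , -2.13])]
   stand -0.5 []
   stand 0 [array([0.14, 0.7 , 2.15, 3.32, 0.76, 1.51])]
   stand 0.5 [array([-0.16,  0.7 ,  2.13,  2.32,  0.82,  1.83])]
```

```bash
cat >> h.py <<'E'
def plan(goal_p,goal_R,N,lift=0.,show=True):
    """joint-interpolated orientations, linear position (+ arc), printed as per-call tool-frame deltas"""
    s=robot.observe(); q=np.array(s['qpos']); p=np.array(s['tool_pos']); R=Rn.from_euler('xyz',s['tool_rot'])
    S=ik(goal_p,goal_R,q,n=15)
    if not S: print('NO IK'); return
    qg=S[0]; print('q',np.round(q,2),'->',np.round(qg,2))
    w=[]
    for i in range(1,N+1):
        f=i/N; w.append((p+(goal_p-p)*f+[0,0,lift*4*f*(1-f)], fk(q+(qg-q)*f,Pm)[1] if i<N else goal_R))
    dlt(w,(p,R))
E
python3 - <<'E'
from B import *
b,an=B['A'];a=np.array([np.cos(an),np.sin(an),0]);g=np.array([*b,.026])+.062*a;R=grasp(a,np.pi/6)
plan(tcp(g,R)-R.apply([0,0,.1]),R,5)
dlt([(tcp(g,R),R)],(tcp(g,R)-R.apply([0,0,.1]),R))
E
```

```text
q [-0.7   0.3   1.51 -0.    1.32 -0.76] -> [-0.93  0.7   1.41  0.31  1.47  2.12]
shift [-0.0046 -0.0008  0.0299] turn [0.0494 0.0966 0.6399]
shift [-0.0064  0.0043  0.0293] turn [0.0914 0.0583 0.6412]
shift [-0.0032  0.0102  0.0283] turn [0.1086 0.0042 0.6419]
shift [0.0044 0.013  0.027 ] turn [ 0.0963 -0.0514  0.6422]
shift [0.0133 0.0097 0.0254] turn [ 0.0576 -0.0936  0.6419]
shift [ 0.  -0.   0.1] turn [0. 0. 0.]
```

Request:
arm_command(moves=[[[-0.001,0,0.006],[0.01,0.02,0.128],0.065],[[-0.002,0,0.012],[0.02,0.04,0.256],0.065],[[-0.003,0,0.018],[0.03,0.06,0.384],0.065],[[-0.004,-0.001,0.024],[0.04,0.08,0.512],0.065],[[-0.005,-0.001,0.03],[0.049,0.097,0.64],0.065]])

```text
time: 16.75
tool_pos: [0.4438, -0.2739, 0.1843]
tool_rot: [-3.065, -0.075, 0.986]
contact_force: [0.2, -0.3, -0.0]
opening: 0.065
grip_force: 0.0
```

Request:
arm_command(moves=[[[-0.001,0.001,0.006],[0.018,0.012,0.128],0.065],[[-0.003,0.002,0.012],[0.036,0.023,0.256],0.065],[[-0.004,0.003,0.018],[0.055,0.035,0.384],0.065],[[-0.005,0.003,0.023],[0.073,0.047,0.512],0.065],[[-0.006,0.004,0.029],[0.091,0.058,0.641],0.065]])

```text
time: 17.25
tool_pos: [0.4434, -0.278, 0.1547]
tool_rot: [-2.933, -0.04, 0.343]
contact_force: [0.8, -0.0, -0.7]
opening: 0.0648
grip_force: 0.0
```

Request:
arm_command(moves=[[[-0.001,0.002,0.006],[0.022,0.001,0.128],0.065],[[-0.001,0.004,0.012],[0.044,0.002,0.256],0.065],[[-0.002,0.006,0.017],[0.065,0.003,0.384],0.065],[[-0.003,0.008,0.022],[0.087,0.003,0.512],0.065],[[-0.003,0.01,0.028],[0.109,0.004,0.642],0.065]])

```text
time: 17.75
tool_pos: [0.443, -0.2825, 0.1251]
tool_rot: [-2.846, 0.122, -0.279]
contact_force: [-0.3, 0.3, -0.2]
opening: 0.0647
grip_force: 0.0
```

Request:
arm_command(moves=[[[0.001,0.003,0.006],[0.019,-0.01,0.128],0.065],[[0.002,0.005,0.012],[0.038,-0.02,0.256],0.065],[[0.003,0.008,0.017],[0.058,-0.03,0.384],0.065],[[0.004,0.01,0.022],[0.077,-0.041,0.512],0.065],[[0.004,0.013,0.027],[0.096,-0.051,0.642],0.065]])

```text
time: 18.25
tool_pos: [0.4422, -0.2869, 0.095]
tool_rot: [-2.897, 0.35, -0.9]
contact_force: [0.5, 0.2, -0.9]
opening: 0.0648
grip_force: 0.0
```

Request:
arm_command(moves=[[[0.003,0.002,0.005],[0.012,-0.019,0.128],0.065],[[0.006,0.004,0.01],[0.023,-0.037,0.256],0.065],[[0.009,0.006,0.015],[0.035,-0.056,0.384],0.065],[[0.011,0.008,0.02],[0.046,-0.075,0.512],0.065],[[0.013,0.01,0.025],[0.058,-0.094,0.642],0.065]])

```text
time: 18.75
tool_pos: [0.4412, -0.2917, 0.0654]
tool_rot: [3.139, 0.529, -1.594]
contact_force: [0.1, 0.8, -0.4]
opening: 0.065
grip_force: 0.0
```

```bash
python3 - <<'E'
from B import *
np.set_printoptions(precision=4,suppress=True,linewidth=150)
s=robot.observe();m=cam('wrist');T=Rn.from_euler('xyz',s['tool_rot'])
print('cam in tool',T.inv().apply(-np.array(m['R']).T@m['t']-s['tool_pos']))
print(s['qpos'],s['tool_pos'],s['tool_rot'])
for d in(.25,.33,.4):
    pass
qs=[[-1.333,.342,1.524,0,1.275,-.146],[-.568,.7597,.9772,-.0002,1.4029,-.615],[-.6925,.3125,1.5069,-.0001,1.3172,-.7574],s['qpos']]
ps=[[.1965,-.4865,.1954],[.6446,-.3208,.1324],[.4442,-.2693,.2172],s['tool_pos']]
r=least_squares(lambda x:np.concatenate([fk(q,x)[0]-p for q,p in zip(qs,ps)]),Pm);print(r.x,r.fun)
b,an=B['A'];a=np.array([np.cos(an),np.sin(an),0]);g=np.array([*b,.026])+.062*a;R=grasp(a,np.pi/6)
dlt([(tcp(g,R),R)])
# bottle in the wrist picture
m,im=snap('wrist','w9'); print('proj base,cap',proj(m,[*b,.038]),proj(m,[*(b+.086*a[:2]),.038]),'grasp pt',proj(m,g))
cv2.imwrite('pics/w9b.png',cv2.resize(im[:,:,::-1],(640,480)))
E
```

```text
cam in tool [ 0.0831 -0.0005 -0.1882]
[-0.9378  0.7231  1.3901  0.3126  1.4684  2.124 ] [ 0.4412 -0.2917  0.0654] [ 3.1394  0.5287 -1.5938]
[0.2228 0.5063 0.3796 0.0472 0.3483] [ 0.0002 -0.0003  0.0004 -0.      0.0001 -0.0002 -0.      0.0002 -0.0001 -0.0001  0.     -0.0002]
shift [-0.0004  0.0048  0.0951] turn [-0.0006  0.0051 -0.0047]
proj base,cap [269.1396 248.427 ] [270.227  191.5625] grasp pt [269.6345 199.5752]
```

```bash
sed -i 's/^Pm=.*/Pm=[.2228,.5063,.3796,.0472,.3483]/' h.py; python3 - <<'E'
from h import *
im=cv2.imread('pics/w9.png')
h=cv2.cvtColor(im,cv2.COLOR_BGR2HSV)
g=np.full(h.shape[:2],'#')
H,S,V=h[:,:,0],h[:,:,1],h[:,:,2]
g[(S>90)&(H<25)]='.'      # wood
g[(S<90)&(V>90)]='W'
g[V<45]='k'
g[(S>90)&(H>60)]='t'
for v in range(100,384,8): print(v,''.join(g[v,100:440:6]))
E
```

```text
100 .........................................................
108 .........................................................
116 .........................................................
124 .........................................................
132 .........................................................
140 ............................kk...........................
148 ..........................kkkkk..........................
156 ..........................kkkkkk.........................
164 .W.......................Wkkkkk#W........................
172 WW#W.....................WkkkkkWW........................
180 WWW#.....................WWWkkWWW.................WtttW..
188 WWWW#....................WWWWWWWW..............tttttttt..
196 WWWWW#...................WWWWWWWW..............ttttttttt.
204 WWWWWW#..................WWWWWWWW..............tttttttttW
212 WWWWWWW#.................WWWWWWWW.............Wttttttttt.
220 WWWWWWWW#.................WWWWWWW.............#ttttttttt.
228 WWWWWWWW#......WWWt.......WWWWWWW....#WW......tttttttttt.
236 WWWWWWWWW#...WWWWkk.......WWWWWWW....kWWWW
[... 431 characters left out ...]
#WWW#...kkkkkkkkkk
300 kkkkkkkk..kkWWW#W..........WWWWWW......kWWWkk..kkkkkkkkkk
308 kkkkkkkkkkkkWWWWW#.........WWWWW........WWWkkkkkkkkkkkkkk
316 kkkkkkkkkkkk#WWWWWW........WWW...........WWkkk...........
324 kkkkkkkkkkkkkWWWWW.......................................
332 kkkkkkkkkkkkkkkkkkkkkkkkkkkkkkkkkkkkkkkkkkkkkkkkkkkkkkkkk
340 kkkkkkkkkkkkkkkkkkkkkkkkkkkkkkkkkkkkkkkkkkkkkkkkkkkkkkkkk
348 kkkkkkkkkkkkkkkkkkkkkkkkkkkkkkkkkkkkkkkkkkkkkkkkkkkkkkkkk
356 kkkkkkkkkkkkkkkkkkkkkkkkkkkkkkkkkkkkkkkkkkkkkkkkkkkkkkkkk
364 WWWWWWWWWWWWWWWWWWWWWWWWWWWWWWWWWWWWWWWWkkkkkkkkkkkkkkkkk
372 WWWWWWWWWWWWWWWWWWWWWWWWWWWWWWWWWWWWWWWWWkkkkkkkkkkkkkkkk
380 WWWWWWWWWWWWWWWWWWWWWWWWWWWWWWWWWWWWWWWWWkkkkkkkkkkkkkkkk
```

Bottle A's body spans rows 185–246 around u≈272. The prediction was 191–248 at u≈269, a good match, so I'll descend and grip.

Request:
arm_command(moves=[[[0,0.002,0.02],[0,0,0],0.065],[[0,0.004,0.045],[0,0,0],0.065],[[0,0.004,0.07],[0,0,0],0.065],[[0,0.004,0.088],[0,0,0],0.065],[[0,0.004,0.095],[0,0,0],0.065]])

```text
time: 19.3
tool_pos: [0.4374, -0.2418, -0.0173]
tool_rot: [3.141, 0.53, -1.586]
contact_force: [-0.0, 0.5, -1.0]
opening: 0.065
grip_force: 0.0
```

Request:
arm_command(moves=[[[0,0,0],[0,0,0],0.03],[[0,0,0],[0,0,0],0.03],[[0,0,0],[0,0,0],0.03],[[0,0,0],[0,0,0],0.03],[[0,0,0],[0,0,0],0.03]], squeeze=40)

```text
time: 19.8
tool_pos: [0.4381, -0.2431, -0.0155]
tool_rot: [-3.141, 0.527, -1.587]
contact_force: [-3.1, -2.5, 5.0]
opening: 0.0387
grip_force: 38.9
```

```bash
python3 - <<'E'
from B import *
s=robot.observe();print(s['tool_pos'],s['tool_rot'],s['opening'],s['grip_force'],s['contact_force'])
E
```

```text
[ 0.43811204 -0.24307796 -0.01552277] [-3.14118196  0.5272408  -1.58708139] 0.03865417131904805 38.937016786658205 [-3.13120425 -2.45853273  4.97858448]
```

```bash
cat >> h.py <<'E'
def slot(y,z): return np.array([.6306-.064*(y+.162),y,z])
def over(y,z,N,lift=0.,phi=.064,th=np.pi/6):
    F=stand(phi,th); plan(tcp(slot(y,z),F),F,N,lift)
E
python3 - <<'E'
from h import *
s=robot.observe();p=s['tool_pos'];R=Rn.from_euler('xyz',s['tool_rot'])
dlt([(p+np.array([0,0,.14]),R)])
import h
class F: pass
st=dict(s);st['tool_pos']=p+np.array([0,0,.14]);st['qpos']=ik(st['tool_pos'],R,s['qpos'],n=8)[0]
robot_observe=robot.observe
class Rb:
    def observe(self): return st
h.robot=Rb()
over(-.07,.15,6)
E
```

```text
shift [-0.0704 -0.     -0.121 ] turn [0. 0. 0.]
q [-0.89  0.59  1.46  0.33  1.52  2.18] -> [-0.44  0.52  2.19  2.42  0.68 -1.24]
shift [-0.0259 -0.0377  0.0149] turn [ 0.2989 -0.0882 -0.5314]
shift [-0.003  -0.039   0.0281] turn [ 0.27    0.0893 -0.4465]
shift [ 0.0094 -0.0284  0.0377] turn [ 0.1315  0.2085 -0.3755]
shift [ 0.01   -0.0193  0.0429] turn [-0.0491  0.2066 -0.3249]
shift [ 0.0072 -0.0186  0.0438] turn [-0.1784  0.0881 -0.2966]
shift [ 0.0097 -0.0237  0.0407] turn [-0.1958 -0.0796 -0.2879]
```

Request:
arm_command(moves=[[[-0.007,0,-0.012],[0,0,0],0.03],[[-0.02,0,-0.035],[0,0,0],0.03],[[-0.038,0,-0.066],[0,0,0],0.03],[[-0.056,0,-0.097],[0,0,0],0.03],[[-0.07,0,-0.121],[0,0,0],0.03]])

```text
time: 20.3
tool_pos: [0.4385, -0.243, 0.1264]
tool_rot: [-3.14, 0.527, -1.586]
contact_force: [-0.1, -0.2, -1.0]
opening: 0.0389
grip_force: 38.9
```

Request:
arm_command(moves=[[[-0.005,-0.008,0.003],[0.06,-0.018,-0.106],0.03],[[-0.01,-0.015,0.006],[0.12,-0.035,-0.212],0.03],[[-0.016,-0.023,0.009],[0.179,-0.053,-0.318],0.03],[[-0.021,-0.03,0.012],[0.239,-0.071,-0.425],0.03],[[-0.026,-0.038,0.015],[0.299,-0.088,-0.531],0.03]])

```text
time: 20.8
tool_pos: [0.4769, -0.2132, 0.1248]
tool_rot: [-2.539, 0.45, -0.979]
contact_force: [0.1, 0.8, -2.0]
opening: 0.0383
grip_force: 38.9
```

Request:
arm_command(moves=[[[-0.001,-0.008,0.006],[0.054,0.018,-0.089],0.03],[[-0.001,-0.016,0.011],[0.108,0.036,-0.179],0.03],[[-0.002,-0.023,0.017],[0.162,0.054,-0.268],0.03],[[-0.002,-0.031,0.022],[0.216,0.071,-0.357],0.03],[[-0.003,-0.039,0.028],[0.27,0.089,-0.446],0.03]])

```text
time: 21.3
tool_pos: [0.5152, -0.1842, 0.125]
tool_rot: [-2.196, 0.073, -0.717]
contact_force: [0.2, 0.2, -1.3]
opening: 0.0388
grip_force: 38.9
```

Request:
arm_command(moves=[[[0.002,-0.006,0.008],[0.026,0.042,-0.075],0.03],[[0.004,-0.011,0.015],[0.053,0.083,-0.15],0.03],[[0.006,-0.017,0.023],[0.079,0.125,-0.225],0.03],[[0.008,-0.023,0.03],[0.105,0.167,-0.3],0.03],[[0.009,-0.028,0.038],[0.131,0.208,-0.375],0.03]])

```text
time: 21.8
tool_pos: [0.5532, -0.1547, 0.1247]
tool_rot: [-2.067, -0.356, -0.694]
contact_force: [-0.8, 1.0, -1.7]
opening: 0.0382
grip_force: 38.9
```

```bash
python3 - <<'E'
from h import *
s=robot.observe();print(s['time'],np.round(s['qpos'],2),s['opening'],s['grip_force'])
over(-.07,.15,3)
E
```

```text
21.8 [-1.01  0.65  1.94  1.21  1.25  0.19] 0.03824059231069956 38.93886881531216
q [-1.01  0.65  1.94  1.21  1.25  0.19] -> [-0.44  0.52  2.19  2.42  0.68 -1.24]
shift [ 0.01   -0.0192  0.0427] turn [-0.0954  0.2056 -0.3554]
shift [ 0.0082 -0.0201  0.0427] turn [-0.1739  0.0837 -0.2907]
shift [ 0.0112 -0.0245  0.0396] turn [-0.165  -0.0647 -0.2511]
```

IK follows the planned branch, so I'll continue.

Request:
arm_command(moves=[[[0.002,-0.004,0.009],[-0.019,0.041,-0.071],0.03],[[0.004,-0.008,0.017],[-0.038,0.082,-0.142],0.03],[[0.006,-0.012,0.026],[-0.057,0.123,-0.213],0.03],[[0.008,-0.015,0.034],[-0.076,0.164,-0.284],0.03],[[0.01,-0.019,0.043],[-0.095,0.206,-0.355],0.03]])

```text
time: 22.3
tool_pos: [0.5914, -0.1256, 0.1246]
tool_rot: [-2.171, -0.766, -0.683]
contact_force: [-1.0, 0.4, -1.9]
opening: 0.0384
grip_force: 38.9
```

Request:
arm_command(moves=[[[0.002,-0.004,0.009],[-0.035,0.017,-0.058],0.03],[[0.003,-0.008,0.017],[-0.07,0.033,-0.116],0.03],[[0.005,-0.012,0.026],[-0.104,0.05,-0.174],0.03],[[0.007,-0.016,0.034],[-0.139,0.067,-0.233],0.03],[[0.008,-0.02,0.043],[-0.174,0.084,-0.291],0.03]])

```text
time: 22.8
tool_pos: [0.6297, -0.0963, 0.1247]
tool_rot: [-2.53, -1.032, -0.451]
contact_force: [-0.5, 0.5, -1.8]
opening: 0.0385
grip_force: 38.9
```

Request:
arm_command(moves=[[[0.002,-0.005,0.008],[-0.033,-0.013,-0.05],0.03],[[0.004,-0.01,0.016],[-0.066,-0.026,-0.1],0.03],[[0.007,-0.015,0.024],[-0.099,-0.039,-0.151],0.03],[[0.009,-0.02,0.032],[-0.132,-0.052,-0.201],0.03],[[0.011,-0.025,0.04],[-0.165,-0.065,-0.251],0.03]])

```text
time: 23.3
tool_pos: [0.6679, -0.0661, 0.1248]
tool_rot: [-3.139, -1.045, 0.061]
contact_force: [-0.4, -0.3, -0.8]
opening: 0.0382
grip_force: 38.9
```

```bash
python3 - <<'E'
from h import *
np.set_printoptions(precision=4,suppress=True)
s=robot.observe();p=s['tool_pos'];R=Rn.from_euler('xyz',s['tool_rot']);print(s['time'],np.round(s['qpos'],2),p,s['opening'],s['grip_force'],R.as_matrix()[:,2])
F=stand(.064,np.pi/6);dlt([(tcp(slot(-.07,.15),F),F),(tcp(slot(-.07,.076),F),F)])
m,im=snap('scene','s10')
cv2.imwrite('pics/s10b.png',cv2.resize(im[130:290,150:350,::-1],(750,600),interpolation=cv2.INTER_CUBIC))
E
```

```text
23.3 [-0.43  0.52  2.19  2.43  0.68 -1.24] [ 0.6679 -0.0661  0.1248] 0.038229464916322 38.924403470009565 [ 0.863   0.0553 -0.5021]
shift [ 0.0002  0.0011 -0.0011] turn [ 0.      0.0024 -0.0017]
shift [-0.0641  0.      0.037 ] turn [0. 0. 0.]
```

View pics/s10b.png

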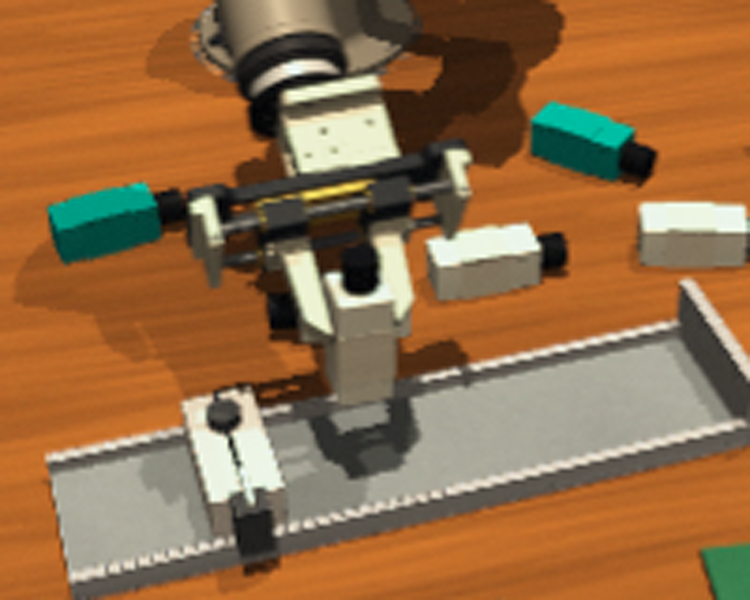

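The bottle hangs upright over the bay (crop (365,350)), and the stop's line runs under the tongue at (248,490). I'll lower it gently.

Request:
arm_command(moves=[[[-0.012,0.001,0.007],[0,0,0],0.03],[[-0.028,0.001,0.016],[0,0,0],0.03],[[-0.044,0.001,0.025],[0,0,0],0.03],[[-0.056,0.001,0.032],[0,0,0],0.03],[[-0.062,0.001,0.035],[0,0,0],0.03]])

```text
time: 23.85
tool_pos: [0.6662, -0.0672, 0.0516]
tool_rot: [-3.131, -1.043, 0.054]
contact_force: [-0.2, 0.7, -1.1]
opening: 0.0383
grip_force: 38.9
```

Request:
arm_command(moves=[[[-0.001,0,0.0005],[0,0,0],0.03],[[-0.002,0,0.001],[0,0,0],0.03],[[-0.003,0,0.0015],[0,0,0],0.03],[[-0.004,0,0.002],[0,0,0],0.03],[[-0.004,0,0.002],[0,0,0],0.03]])

```text
time: 24.35
tool_pos: [0.6661, -0.0671, 0.0482]
tool_rot: [-3.134, -1.044, 0.057]
contact_force: [0.1, 0.4, -1.2]
opening: 0.0387
grip_force: 38.9
```

Request:
arm_command(moves=[[[-0.0005,0,0.0005],[0,0,0],0.03],[[-0.001,0,0.0005],[0,0,0],0.03],[[-0.0015,0,0.001],[0,0,0],0.03],[[-0.002,0,0.001],[0,0,0],0.03],[[-0.002,0,0.001],[0,0,0],0.03]])

```text
time: 24.85
tool_pos: [0.6666, -0.0673, 0.0469]
tool_rot: [-3.134, -1.047, 0.057]
contact_force: [-1.1, 0.2, 6.5]
opening: 0.0383
grip_force: 38.9
```

Request:
arm_command(moves=[[[0,0,0],[0,0,0],0.045],[[0,0,0],[0,0,0],0.052],[[0,0,0],[0,0,0],0.052],[[0,0,0],[0,0,0],0.052],[[0,0,0],[0,0,0],0.052]])

```text
time: 25.35
tool_pos: [0.6657, -0.0671, 0.0454]
tool_rot: [-3.133, -1.043, 0.056]
contact_force: [0.0, -0.1, 0.8]
opening: 0.0515
grip_force: 0.0
```

Request:
arm_command(moves=[[[0,0,-0.01],[0,0,0],0.052],[[0,0,-0.03],[0,0,0],0.052],[[0,0,-0.06],[0,0,0],0.052],[[0,0,-0.09],[0,0,0],0.052],[[0,0,-0.11],[0,0,0],0.052]])

```text
time: 25.85
tool_pos: [0.5689, -0.0728, 0.1016]
tool_rot: [-3.132, -1.042, 0.055]
contact_force: [0.6, 0.4, 0.4]
opening: 0.0516
grip_force: 0.0
```

Request:
arm_command(moves=[[[0.02,0,-0.01],[0,0,0],0.065],[[0.04,0,-0.02],[0,0,0],0.065],[[0.06,0,-0.03],[0,0,0],0.065],[[0.08,0,-0.04],[0,0,0],0.065],[[0.08,0,-0.04],[0,0,0],0.065]])

```text
time: 26.35
tool_pos: [0.5771, -0.0736, 0.1936]
tool_rot: [-3.141, -1.048, 0.063]
contact_force: [-0.3, 0.3, -0.8]
opening: 0.0652
grip_force: 0.0
```

```bash
cat >> h.py <<'E'
def pregrasp(b,an,N,lift=0.,back=.09,l=.062):
    a=np.array([np.cos(an),np.sin(an),0]);g=np.array([*b,.026])+l*a;R=grasp(a,np.pi/6)
    plan(tcp(g,R)-R.apply([0,0,back]),R,N,lift)
def togrip(b,an,l=.062):
    a=np.array([np.cos(an),np.sin(an),0]);g=np.array([*b,.026])+l*a;R=grasp(a,np.pi/6); dlt([(tcp(g,R),R)])
    s=robot.observe();m=cam('wrist');print('expect base,shoulder px',proj(m,[*b,.038]),proj(m,[*(np.array(b)+.086*a[:2]),.038]))
def amap(f,u0=100,u1=440,v0=100,v1=330,du=6,dv=8,n='wrist'):
    m,im=snap(n,f); h=cv2.cvtColor(im,cv2.COLOR_RGB2HSV);H,S,V=h[:,:,0],h[:,:,1],h[:,:,2]
    g=np.full(H.shape,'#'); g[(S>90)&(H<25)]='.'; g[(S<90)&(V>90)]='W'; g[V<45]='k'; g[(S>90)&(H>60)]='t'
    for v in range(v0,v1,dv): print(v,''.join(g[v,u0:u1:du]))
    return m,im
E
python3 - <<'E'
from B import *
s=robot.observe();print(s['time'],np.round(s['qpos'],2),s['tool_pos'])
m,im,l=bottles()
pregrasp(*B['B'],5)
amap('s11',190,350,180,255,2,3,'scene')
E
```

```text
26.35 [-0.59  0.24  2.35  2.12  0.67 -1.02] [ 0.57712313 -0.07362145  0.19364152]
comp [ 472  170   40   67 1822] [492.7 204.1] pos z.019 [0.615  0.6755 0.02  ]
comp [321 184  29  17 430] [334.6 191.6] pos z.019 [0.4399 0.2438 0.02  ]
comp [264 190  31  20 441] [278.9 198.7] pos z.019 [0.4321 0.0693 0.02  ]
comp [380 193  21  13 217] [390.4 198.7] pos z.019 [0.5154 0.393  0.02  ]
comp [229 203  30  18 473] [243.7 211.1] pos z.019 [ 0.4636 -0.0452  0.02  ]
comp [ 208  216  136   24 1504] [293.  231.9] pos z.019 [0.5859 0.0684 0.02  ]
q [-0.59  0.24  2.35  2.12  0.67 -1.03] -> [-0.76  0.49  1.89  0.48  1.12  2.27]
shift [-0.0381  0.0027 -0.0138] turn [ 0.1712 -0.0653  0.4012]
shift [-0.0353  0.0153 -0.0129] turn [ 0.08   -0.1825  0.4178]
shift [-0.0281  0.028  -0.0088] turn [-0.0761 -0.2069  0.441 ]
shift [-0.0144  0.0379 -0.0018] turn [-0.216  -0.1143  0.4706]
shift [0.0046 0.0397 0.0074] turn [-0.2619  0.0564  0.5057]
180 ................................................................................
183 tkkkk..........................................................................
[... 1256 characters left out ...]
WWWWWWWWWWWWWW#####W
231 ........................WWkkkkWW.WWWWW#WWWWWWWWWWWWWWWWWWWWWWWWWWWWWWWWWWWW#####
234 ..........WWWW..........WWWWWWWWWWWWWWWWWWWWWWWWWWWWWWWWWWWWWWWWWWWWWWWWWWWW####
237 ....WWWWW##WWW.....WWWWWWWWWWWWWWWWWWWWWWWWWWWWWWWWWWWWWWWWWWWWWWWWWWWWWWWWWW###
240 .....WWW####WWWWW##WWWWWWWWWWWWWWWWWWWWWWWWWWWWWWWWWWWWWWWWWWWWWWWWWWWWWWWWWWW##
243 .....WWWkkkkWWWWWWWWWWWWWWWWWWWWWWWWWWWWWWWWWWWWWWWWWWWWWWWWWWWWWWWWWWWWWWWWWWWW
246 WWWWWWWWWWWWWWWWWWWWWWWWWWWWWWWWWWWWWWWWWWWWWWWWWWWWWWWWWWWWWWWWWWWWWWWWWWWWWWWW
249 WWWWWWWWWWWWWWWWWWWWWWWWWWWWWWWWWWWWWWWWWWWWWWWWWWWWWWWWWWWWWWWWWWWWWWWWWWWWWW..
252 WWWWWWWWWWWWWWWWWWWWWWWWWWWWWWWWWWWWWWWWWWWWWWWWWWWWWWWWWWWWWWWWWWWWWWWW........
```

Bottle B has been knocked to about (0.478, -0.003), a shift of (+40, +13) mm. A stands in the bay. I'm replanning for B's new place.

```bash
cat >> B.py <<'E'
B['B']=([.478,-.0025],-1.755)
E
python3 - <<'E'
from B import *
pregrasp(*B['B'],5)
E
```

```text
q [-0.59  0.24  2.35  2.12  0.67 -1.03] -> [-0.69  0.53  1.81  0.51  1.13  2.34]
shift [-0.0337  0.0007 -0.0067] turn [ 0.1818 -0.0603  0.4063]
shift [-0.0313  0.013  -0.006 ] turn [ 0.0872 -0.185   0.4214]
shift [-0.024   0.0245 -0.0024] turn [-0.0769 -0.2096  0.443 ]
shift [-0.0111  0.0324  0.0036] turn [-0.2205 -0.1085  0.4716]
shift [0.0053 0.0321 0.0112] turn [-0.259   0.0725  0.5064]
```

Request:
arm_command(moves=[[[-0.007,0,-0.001],[0.036,-0.012,0.081],0.065],[[-0.014,0,-0.003],[0.073,-0.024,0.163],0.065],[[-0.02,0,-0.004],[0.109,-0.036,0.244],0.065],[[-0.027,0,-0.005],[0.145,-0.048,0.325],0.065],[[-0.034,0.001,-0.007],[0.182,-0.06,0.406],0.065]])

```text
time: 26.95
tool_pos: [0.5528, -0.075, 0.1628]
tool_rot: [-2.438, -0.833, -0.564]
contact_force: [0.4, -0.2, 0.0]
opening: 0.065
grip_force: 0.0
```

Request:
arm_command(moves=[[[-0.006,0.003,-0.001],[0.017,-0.037,0.084],0.065],[[-0.013,0.005,-0.002],[0.035,-0.074,0.169],0.065],[[-0.019,0.008,-0.004],[0.052,-0.111,0.253],0.065],[[-0.025,0.01,-0.005],[0.07,-0.148,0.337],0.065],[[-0.031,0.013,-0.006],[0.087,-0.185,0.421],0.065]])

```text
time: 27.45
tool_pos: [0.5303, -0.077, 0.1375]
tool_rot: [-2.235, -0.399, -0.756]
contact_force: [-0.1, 0.4, 0.8]
opening: 0.0648
grip_force: 0.0
```

Request:
arm_command(moves=[[[-0.005,0.005,0],[-0.015,-0.042,0.089],0.065],[[-0.01,0.01,-0.001],[-0.031,-0.084,0.177],0.065],[[-0.014,0.015,-0.001],[-0.046,-0.126,0.266],0.065],[[-0.019,0.02,-0.002],[-0.062,-0.168,0.354],0.065],[[-0.024,0.025,-0.002],[-0.077,-0.21,0.443],0.065]])

```text
time: 27.95
tool_pos: [0.5077, -0.0791, 0.1111]
tool_rot: [-2.295, 0.077, -0.879]
contact_force: [-0.1, -0.0, 0.3]
opening: 0.0651
grip_force: 0.0
```

Request:
arm_command(moves=[[[-0.002,0.006,0.001],[-0.044,-0.022,0.094],0.065],[[-0.004,0.013,0.001],[-0.088,-0.043,0.189],0.065],[[-0.007,0.019,0.002],[-0.132,-0.065,0.283],0.065],[[-0.009,0.026,0.003],[-0.176,-0.087,0.377],0.065],[[-0.011,0.032,0.004],[-0.22,-0.109,0.472],0.065]])

```text
time: 28.45
tool_pos: [0.4852, -0.0806, 0.0852]
tool_rot: [-2.604, 0.465, -1.182]
contact_force: [-0.4, -0.3, -0.2]
opening: 0.0649
grip_force: 0.0
```

Request:
arm_command(moves=[[[0.001,0.006,0.002],[-0.052,0.015,0.101],0.065],[[0.002,0.013,0.004],[-0.104,0.029,0.203],0.065],[[0.003,0.019,0.007],[-0.155,0.044,0.304],0.065],[[0.004,0.026,0.009],[-0.207,0.058,0.405],0.065],[[0.005,0.032,0.011],[-0.259,0.073,0.506],0.065]])

```text
time: 28.95
tool_pos: [0.4621, -0.0823, 0.0597]
tool_rot: [3.132, 0.527, -1.761]
contact_force: [-0.2, -0.6, -0.6]
opening: 0.065
grip_force: 0.0
```

```bash
python3 - <<'E'
from B import *
s=robot.observe();print(s['time'],np.round(s['qpos'],2),s['tool_pos'])
togrip(*B['B']); amap('w12',150,400,120,300,4,6)
E
```

```text
28.95 [-0.69  0.53  1.81  0.51  1.13  2.35] [ 0.46210227 -0.08228104  0.05965946]
shift [ 0.0004 -0.0016  0.0878] turn [ 0.0064  0.0039 -0.0048]
expect base,shoulder px [263.01939893 251.31059304] [262.71972694 193.28894506]
120 ...............................................................
126 ...............................................................
132 ...............................................................
138 ...............................................................
144 ..........................kkkkkkk..............................
150 ..........................kkkkkkkk.............................
156 ..........................kkkkkkkk.............................
162 ........................W#kkkkkkkkWW...........................
168 ........................WWkkkkkkkkWW...........................
174 #.......................WWkkkkkkkkWW...........................
180 W#......................WWWkkkkkkWWW...........................
186 WWW.....................WWWWWWWWWWWW...........................
192 WWWWW...................WWWWWWWWWWWW...................
[... 464 characters left out ...]
kWWWWWWW............
240 WWWWWWWWWWWWWkk..........WWWWWWWWWWWWWWWWWkkkWWWWWWW...........
246 kkkkWWWWWWWWkkkk.........WWWWWWWWWWWWWWWWWkkk#WWWWWWW.kkkkkkkkk
252 kkkkWWWWWWWkkkkk...................WWWWWWWkkkkWWWWWWW#kkkkkkkkk
258 k...WWWWWWWkkkkW#...................WWWWWWkkkkkWWWWWW#...kkkkkk
264 ....WWWWWWkkkkk#W#..................WWWWWWWkkkkkWWWWW....kkkkkk
270 ..######################################################..kkkkk
276 .#######################################################..kkkkk
282 .#######################################################..kkkkk
288 .#######################################################..tkkkk
294 ....kWWWWWkkWWWWWWWWW#W#...............WW#WWWkkWWWWWkk....kkkkk
```

B appears at u≈268, rows 190–249, about where expected. Descending and gripping.

Request:
arm_command(moves=[[[0,-0.001,0.02],[0,0,0],0.065],[[0,-0.002,0.045],[0,0,0],0.065],[[0,-0.002,0.066],[0,0,0],0.065],[[0,-0.002,0.081],[0,0,0],0.065],[[0,-0.002,0.088],[0,0,0],0.065]])

```text
time: 29.5
tool_pos: [0.4718, -0.0389, -0.0169]
tool_rot: [3.137, 0.528, -1.755]
contact_force: [-0.6, -0.3, 0.2]
opening: 0.0651
grip_force: 0.0
```

Request:
arm_command(moves=[[[0,0,0],[0,0,0],0.03],[[0,0,0],[0,0,0],0.03],[[0,0,0],[0,0,0],0.03],[[0,0,0],[0,0,0],0.03],[[0,0,0],[0,0,0],0.03]], squeeze=40)

```text
time: 30.0
tool_pos: [0.4738, -0.0412, -0.0146]
tool_rot: [-3.141, 0.524, -1.754]
contact_force: [-1.3, -0.3, 2.4]
opening: 0.0383
grip_force: 39.3
```

```bash
cat >> h.py <<'E'
def afterlift(y,z,N,up=.14):
    global robot
    s=dict(robot.observe());p=s['tool_pos'];R=Rn.from_euler('xyz',s['tool_rot']);print('opening',s['opening'],'grip',s['grip_force'],'grip pt',np.round(p-R.apply([0,0,.049]),4))
    p2=p+np.array([0,0,up]);dlt([(p2,R)],(p,R)); s['tool_pos']=p2;s['qpos']=ik(p2,R,s['qpos'],n=8)[0]
    r=robot
    class X:
        observe=staticmethod(lambda:s)
    robot=X(); over(y,z,N); robot=r
E
python3 -c "
from h import *
afterlift(0.0,.16,6)"
```

```text
opening 0.03826516930141977 grip 39.27013797336258 grip pt [ 0.4693 -0.0653  0.0278]
shift [-7.000e-02 -1.000e-04 -1.212e-01] turn [0. 0. 0.]
q [-0.61  0.41  1.78  0.51  1.23  2.48] -> [-0.26  0.48  2.22  2.66  0.63 -1.34]
shift [-0.012  -0.0296  0.005 ] turn [ 0.2463 -0.1603 -0.4908]
shift [ 0.0043 -0.0293  0.0131] turn [ 0.2574  0.0308 -0.4361]
shift [ 0.0149 -0.0206  0.02  ] turn [ 0.1425  0.1743 -0.3937]
shift [ 0.0172 -0.0109  0.0251] turn [-0.0306  0.1988 -0.3658]
shift [ 0.0149 -0.0058  0.0281] turn [-0.1654  0.1019 -0.3519]
shift [ 0.014  -0.0054  0.0287] turn [-0.1949 -0.0535 -0.349 ]
```

Request:
arm_command(moves=[[[-0.007,0,-0.012],[0,0,0],0.03],[[-0.02,0,-0.035],[0,0,0],0.03],[[-0.038,0,-0.066],[0,0,0],0.03],[[-0.056,0,-0.097],[0,0,0],0.03],[[-0.07,0,-0.121],[0,0,0],0.03]])

```text
time: 30.5
tool_pos: [0.474, -0.0411, 0.1276]
tool_rot: [-3.14, 0.523, -1.753]
contact_force: [0.6, 0.0, -1.8]
opening: 0.0382
grip_force: 39.3
```

Request:
arm_command(moves=[[[-0.002,-0.006,0.001],[0.049,-0.032,-0.098],0.03],[[-0.005,-0.012,0.002],[0.099,-0.064,-0.196],0.03],[[-0.007,-0.018,0.003],[0.148,-0.096,-0.294],0.03],[[-0.01,-0.024,0.004],[0.197,-0.128,-0.393],0.03],[[-0.012,-0.03,0.005],[0.246,-0.16,-0.491],0.03]])

```text
time: 31.0
tool_pos: [0.5058, -0.0336, 0.1277]
tool_rot: [-2.573, 0.539, -1.149]
contact_force: [0.1, 0.1, -2.0]
opening: 0.038
grip_force: 39.3
```

Request:
arm_command(moves=[[[0.001,-0.006,0.003],[0.051,0.006,-0.087],0.03],[[0.002,-0.012,0.005],[0.103,0.012,-0.174],0.03],[[0.003,-0.018,0.008],[0.154,0.018,-0.262],0.03],[[0.003,-0.023,0.01],[0.206,0.025,-0.349],0.03],[[0.004,-0.029,0.013],[0.257,0.031,-0.436],0.03]])

```text
time: 31.5
tool_pos: [0.5369, -0.0262, 0.1293]
tool_rot: [-2.195, 0.214, -0.835]
contact_force: [-0.5, 0.1, -2.2]
opening: 0.0387
grip_force: 39.3
```

Request:
arm_command(moves=[[[0.003,-0.004,0.004],[0.029,0.035,-0.079],0.03],[[0.006,-0.008,0.008],[0.057,0.07,-0.157],0.03],[[0.009,-0.012,0.012],[0.086,0.105,-0.236],0.03],[[0.012,-0.016,0.016],[0.114,0.139,-0.315],0.03],[[0.015,-0.021,0.02],[0.142,0.174,-0.394],0.03]])

```text
time: 32.0
tool_pos: [0.5689, -0.019, 0.1312]
tool_rot: [-2.051, -0.213, -0.778]
contact_force: [-1.3, 0.3, -1.5]
opening: 0.0382
grip_force: 39.3
```

```bash
python3 - <<'E'
from h import *
s=robot.observe();print(s['time'],np.round(s['qpos'],2),s['opening'],s['grip_force'])
over(0.,.16,3)
E
```

```text
32.0 [-0.78  0.56  2.15  1.46  1.1   0.25] 0.03822104777958822 39.283115862635896
q [-0.78  0.56  2.15  1.46  1.1   0.25] -> [-0.26  0.48  2.22  2.66  0.63 -1.34]
shift [ 0.0171 -0.0105  0.025 ] turn [-0.086   0.207  -0.3978]
shift [ 0.0149 -0.0064  0.0277] turn [-0.1623  0.0969 -0.3457]
shift [ 0.0143 -0.0058  0.0281] turn [-0.1542 -0.0362 -0.3064]
```

Request:
arm_command(moves=[[[0.003,-0.002,0.005],[-0.017,0.041,-0.08],0.03],[[0.007,-0.004,0.01],[-0.034,0.083,-0.159],0.03],[[0.01,-0.006,0.015],[-0.052,0.124,-0.239],0.03],[[0.014,-0.008,0.02],[-0.069,0.166,-0.318],0.03],[[0.017,-0.01,0.025],[-0.086,0.207,-0.398],0.03]])

```text
time: 32.5
tool_pos: [0.6002, -0.0121, 0.1324]
tool_rot: [-2.151, -0.661, -0.753]
contact_force: [-0.4, 0.1, -2.1]
opening: 0.0384
grip_force: 39.3
```

Request:
arm_command(moves=[[[0.003,-0.001,0.006],[-0.032,0.019,-0.069],0.03],[[0.006,-0.003,0.011],[-0.065,0.039,-0.138],0.03],[[0.009,-0.004,0.017],[-0.097,0.058,-0.207],0.03],[[0.012,-0.005,0.022],[-0.13,0.078,-0.277],0.03],[[0.015,-0.006,0.028],[-0.162,0.097,-0.346],0.03]])

```text
time: 33.0
tool_pos: [0.6316, -0.0048, 0.1335]
tool_rot: [-2.494, -0.981, -0.512]
contact_force: [-0.1, 0.1, -2.5]
opening: 0.0383
grip_force: 39.3
```

Request:
arm_command(moves=[[[0.003,-0.001,0.006],[-0.031,-0.007,-0.061],0.03],[[0.006,-0.002,0.011],[-0.062,-0.014,-0.123],0.03],[[0.009,-0.003,0.017],[-0.093,-0.022,-0.184],0.03],[[0.011,-0.005,0.022],[-0.123,-0.029,-0.245],0.03],[[0.014,-0.006,0.028],[-0.154,-0.036,-0.306],0.03]])

```text
time: 33.5
tool_pos: [0.6625, 0.003, 0.1346]
tool_rot: [-3.139, -1.045, 0.062]
contact_force: [0.4, -0.1, -1.3]
opening: 0.0383
grip_force: 39.3
```

```bash
cat >> h.py <<'E'
def lower(y,z0,z1):
    s=robot.observe();p=s['tool_pos'];R=Rn.from_euler('xyz',s['tool_rot']);print(s['time'],np.round(s['qpos'],2),s['opening'],s['grip_force'],'grip',np.round(p-R.apply([0,0,.049]),4))
    F=stand(.064,np.pi/6);dlt([(tcp(slot(y,z0),F),F),(tcp(slot(y,z1),F),F)])
E
python3 - <<'E'
from h import *
lower(0.,.16,.076)
amap('s13',230,330,150,255,2,3,'scene')
E
```

```text
33.5 [-0.26  0.48  2.22  2.66  0.64 -1.34] 0.038291038773269157 39.2676730293897 grip [6.202e-01 2.000e-04 1.592e-01]
shift [ 0.0008  0.0002 -0.0004] turn [-0.0007  0.0019 -0.0011]
shift [-0.0727  0.      0.042 ] turn [0. 0. 0.]
150 W#####ktkkk######WWWWWWWW.........................
153 .#....kkkk#WWWWWWWWWWWWWW.........................
156 .......kkk#WWWWWWWWWWWWWWW........................
159 ..........##WWWWWWWWWWWWWW......###tttt...........
162 ...........##WWWWWWWWWWWWWW..kk##WWWtttttt........
165 ...........WkWWWWWWWWWW#######kk#WWWttttttttt.....
168 ............W#########kkkkkkkkkk##WWttttttttk.....
171 .###k.########k........######WWW##WWtttttttkkkkk..
174 WWWkkkkk.....#......##W######kk###W#tttttttkkkk...
177 WWWkk....######WW####kkkkkkk...####.....#t#..k....
180 #WW##WWWW.####k......kkk##WW.kkk##................
183 ##WW#kk.kkkkkkk......kkWWWW#....W#................
186 ##WW...ktk#WWWWkkkk..k#WWWW...................WWWW
189 ####.###.#WWWWWW....kkkk#WWW..................WWWW
192 .###kk..k###WWWW....kkkkkWWWWWW...k...........WWWW
195 .##.........WWWWWWW#kkkk#WWWWWWWWkk.......
[... 353 characters left out ...]
.......##WWWWWWW......................WW
219 .................##WWWWWWW...............WWWWW#WWW
222 ......kkkk.......#WWWWWWWW........WWWWW#W#WWWWWWWW
225 ......kkkk#.......WWWWWWWW..WWWW###WWWWWWWWWWWWWWW
228 ...WWWkkkkW........WWWWWW####WWWWWWWWWWWWWWWWWWWWW
231 ....WWktkkWW.###WW#WWWWW###WWWWWWWWWWWWWWWWWWWWWWW
234 ....WWWWWWWWW####WWWWWWW###WWWWWWWWWWWWWWWWWWWWWWW
237 WWWWWWWWWWWWWW###WWWWWW#####WWWWWWWWWWWWWWWWWWWWWW
240 WWWWWWWWWWWWWWW#############WWWWWWWWWWWWWWWWWWWWWW
243 WWWWWWWWWWWWWWWW###########WWWWWWWWWWWWWWWWWWWWWWW
246 WWWWWWWWWWWWWWWW##########WWWWWWWWWWWWWWWWWWWWWWWW
249 WWWWWWWWWWWWWWWWWWW#####WWWWWWWWWWWWWWWWWWWWWWWWWW
252 WWWWWWWWWWWWWWWWWWWWWWWWWWWWWWWWWWWWWWWWWWWWWWWWWW
```

Request:
arm_command(moves=[[[-0.013,0,0.008],[0,0,0],0.03],[[-0.032,0,0.018],[0,0,0],0.03],[[-0.05,0,0.029],[0,0,0],0.03],[[-0.063,0,0.036],[0,0,0],0.03],[[-0.069,0,0.04],[0,0,0],0.03]])

```text
time: 34.05
tool_pos: [0.6616, 0.003, 0.0525]
tool_rot: [-3.13, -1.043, 0.053]
contact_force: [-0.2, 0.1, -1.9]
opening: 0.0382
grip_force: 39.3
```

Request:
arm_command(moves=[[[-0.001,0,0.0005],[0,0,0],0.03],[[-0.002,0,0.001],[0,0,0],0.03],[[-0.003,0,0.0015],[0,0,0],0.03],[[-0.004,0,0.002],[0,0,0],0.03],[[-0.004,0,0.002],[0,0,0],0.03]])

```text
time: 34.55
tool_pos: [0.6617, 0.003, 0.0494]
tool_rot: [-3.134, -1.044, 0.057]
contact_force: [-0.3, -0.7, -2.4]
opening: 0.0381
grip_force: 39.3
```

Request:
arm_command(moves=[[[-0.0005,0,0.0005],[0,0,0],0.03],[[-0.001,0,0.0005],[0,0,0],0.03],[[-0.0015,0,0.001],[0,0,0],0.03],[[-0.002,0,0.001],[0,0,0],0.03],[[-0.002,0,0.001],[0,0,0],0.03]])

```text
time: 35.05
tool_pos: [0.6625, 0.0028, 0.0491]
tool_rot: [-3.135, -1.049, 0.058]
contact_force: [-6.2, -0.9, 9.6]
opening: 0.038
grip_force: 39.4
```

Request:
arm_command(moves=[[[0,0,0],[0,0,0],0.045],[[0,0,0],[0,0,0],0.052],[[0,0,0],[0,0,0],0.052],[[0,0,0],[0,0,0],0.052],[[0,0,0],[0,0,0],0.052]])

```text
time: 35.55
tool_pos: [0.6613, 0.0031, 0.0464]
tool_rot: [-3.134, -1.043, 0.057]
contact_force: [0.1, -0.5, 0.1]
opening: 0.052
grip_force: 0.0
```

Request:
arm_command(moves=[[[0,0,-0.01],[0,0,0],0.052],[[0,0,-0.03],[0,0,0],0.052],[[0,0,-0.06],[0,0,0],0.052],[[0,0,-0.09],[0,0,0],0.052],[[0,0,-0.11],[0,0,0],0.052]])

```text
time: 36.05
tool_pos: [0.5643, -0.0028, 0.1026]
tool_rot: [-3.133, -1.042, 0.056]
contact_force: [0.2, -0.2, -0.8]
opening: 0.0518
grip_force: 0.0
```

Request:
arm_command(moves=[[[0.02,0,-0.01],[0,0,0],0.065],[[0.04,0,-0.02],[0,0,0],0.065],[[0.06,0,-0.03],[0,0,0],0.065],[[0.08,0,-0.04],[0,0,0],0.065],[[0.08,0,-0.04],[0,0,0],0.065]])

```text
time: 36.55
tool_pos: [0.5728, -0.0033, 0.1949]
tool_rot: [-3.139, -1.049, 0.062]
contact_force: [-0.8, 1.4, 0.0]
opening: 0.0649
grip_force: 0.0
```

```bash
python3 - <<'E'
from B import *
s=robot.observe();print(s['time'],np.round(s['qpos'],2),s['tool_pos'])
m,im,l=bottles()
pregrasp(*B['C'],6,lift=.03)
amap('s14',225,330,180,255,2,3,'scene')
E
```

```text
36.55 [-0.37  0.21  2.39  2.42  0.59 -1.17] [ 0.57276065 -0.00333058  0.19491334]
comp [ 472  170   40   67 1818] [492.7 204.1] pos z.019 [0.6147 0.6757 0.02  ]
comp [321 184  29  17 427] [334.6 191.5] pos z.019 [0.4394 0.2439 0.02  ]
comp [264 190  31  20 415] [279.2 199. ] pos z.019 [0.4336 0.0699 0.02  ]
comp [380 193  21  13 217] [390.4 198.7] pos z.019 [0.5154 0.393  0.02  ]
comp [ 208  216  136   24 1552] [292.5 231.6] pos z.019 [0.5845 0.0672 0.02  ]
q [-0.37  0.21  2.39  2.43  0.59 -1.17] -> [ 0.42  0.55  1.76 -0.53  1.12  0.73]
shift [-0.0152 -0.0194 -0.0157] turn [ 0.3915 -0.0427 -0.1755]
shift [-0.0173 -0.0258 -0.0026] turn [ 0.3609 -0.1723 -0.166 ]
shift [-0.0173 -0.0261  0.0139] turn [ 0.2724 -0.2972 -0.1549]
shift [-0.0115 -0.0213  0.0297] turn [ 0.1289 -0.3924 -0.1343]
shift [ 0.002  -0.0158  0.0399] turn [-0.0534 -0.4337 -0.0961]
shift [ 0.0208 -0.0153  0.0406] turn [-0.2451 -0.4061 -0.0357]
180 .....................................................
183 .....................................................
186 ................................................WWWWW
189 .
[... 570 characters left out ...]
.WWW
219 ......................kkkkk................WWWWW#WWWW
222 ........kkkkk.......WWkkkk#.........WWWWWWWW#WWWWWWWW
225 ........kkkkk.......WWktkk#W..WWWWWWWWWWWWWWWWWWWWWWW
228 ......WWkkkkkW......WWWWWWWWWWWWWWWWWWWWWWWWWWWWWWWWW
231 ......WWkktk#WWWWWWWWWWWWWWWWWWWWWWWWWWWWWWWWWWWWWWWW
234 .......WWWWWWWWWWWWW#WWWWWWWWWWWWWWWWWWWWWWWWWWWWWWWW
237 ..WWWWWWWWWWWWWWWWWWWWWWWWWWWWWWWWWWWWWWWWWWWWWWWWWWW
240 #WWWWWWWWWWWWWWWWWWWWWWWWWWWWWWWWWWWWWWWWWWWWWWWWWWWW
243 WWWWWWWWWWWWWWWWWWWWWWWWWWWWWWWWWWWWWWWWWWWWWWWWWWWWW
246 WWWWWWWWWWWWWWWWWWWW#WWWWWWWWWWWWWWWWWWWWWWWWWWWWWWWW
249 WWWWWWWWWWWWWWWWWWWWWWWWWWWWWWWWWWWWWWWWWWWWWWWWWWWWW
252 WWWWWWWWWWWWWWWWWWWWWWWWWWWWWWWWWWWWWWWWWWWWWWWWWWWWW
```

Request:
arm_command(moves=[[[-0.003,-0.004,-0.003],[0.078,-0.009,-0.035],0.065],[[-0.006,-0.008,-0.006],[0.157,-0.017,-0.07],0.065],[[-0.009,-0.012,-0.009],[0.235,-0.026,-0.105],0.065],[[-0.012,-0.016,-0.013],[0.313,-0.034,-0.14],0.065],[[-0.015,-0.019,-0.016],[0.392,-0.043,-0.175],0.065]])

```text
time: 37.15
tool_pos: [0.5482, 0.0152, 0.1848]
tool_rot: [-3.024, -1.009, 0.394]
contact_force: [0.8, 1.2, -0.5]
opening: 0.0647
grip_force: 0.0
```

Request:
arm_command(moves=[[[-0.003,-0.005,0],[0.072,-0.034,-0.033],0.065],[[-0.007,-0.01,-0.001],[0.144,-0.069,-0.066],0.065],[[-0.01,-0.015,-0.002],[0.217,-0.103,-0.1],0.065],[[-0.014,-0.021,-0.002],[0.289,-0.138,-0.133],0.065],[[-0.017,-0.026,-0.003],[0.361,-0.172,-0.166],0.065]])

```text
time: 37.65
tool_pos: [0.5256, 0.0334, 0.1735]
tool_rot: [-2.923, -0.865, 0.717]
contact_force: [0.5, 0.1, 0.5]
opening: 0.0649
grip_force: 0.0
```

Request:
arm_command(moves=[[[-0.003,-0.005,0.003],[0.054,-0.059,-0.031],0.065],[[-0.007,-0.01,0.006],[0.109,-0.119,-0.062],0.065],[[-0.01,-0.016,0.008],[0.163,-0.178,-0.093],0.065],[[-0.014,-0.021,0.011],[0.218,-0.238,-0.124],0.065],[[-0.017,-0.026,0.014],[0.272,-0.297,-0.155],0.065]])

```text
time: 38.15
tool_pos: [0.5032, 0.0516, 0.1551]
tool_rot: [-2.854, -0.613, 1.019]
contact_force: [-0.0, -0.1, 0.6]
opening: 0.0647
grip_force: 0.0
```

Request:
arm_command(moves=[[[-0.002,-0.004,0.006],[0.026,-0.078,-0.027],0.065],[[-0.005,-0.009,0.012],[0.052,-0.157,-0.054],0.065],[[-0.007,-0.013,0.018],[0.077,-0.235,-0.081],0.065],[[-0.009,-0.017,0.024],[0.103,-0.314,-0.107],0.065],[[-0.012,-0.021,0.03],[0.129,-0.392,-0.134],0.065]])

```text
time: 38.65
tool_pos: [0.4804, 0.0693, 0.1292]
tool_rot: [-2.84, -0.272, 1.286]
contact_force: [0.3, 0.5, -0.3]
opening: 0.0647
grip_force: 0.0
```

```bash
python3 - <<'E'
from B import *
s=robot.observe();print(s['time'],np.round(s['qpos'],2),s['tool_pos'])
pregrasp(*B['C'],2)
E
```

```text
38.65 [-0.22  0.49  1.57  0.28  1.38 -0.07] [0.48043218 0.06932134 0.1291851 ]
q [-0.22  0.49  1.57  0.28  1.38 -0.07] -> [ 0.42  0.55  1.76 -0.53  1.12  0.73]
shift [ 0.0015 -0.0138  0.0415] turn [-0.041  -0.4838 -0.0083]
shift [ 0.0206 -0.0153  0.0355] turn [-0.3032 -0.3479 -0.0953]
```

Request:
arm_command(moves=[[[0,-0.003,0.008],[-0.008,-0.097,-0.002],0.065],[[0.001,-0.006,0.017],[-0.016,-0.194,-0.003],0.065],[[0.001,-0.008,0.025],[-0.025,-0.29,-0.005],0.065],[[0.001,-0.011,0.033],[-0.033,-0.387,-0.007],0.065],[[0.002,-0.014,0.041],[-0.041,-0.484,-0.008],0.065]])

```text
time: 39.15
tool_pos: [0.459, 0.0868, 0.0958]
tool_rot: [-2.888, 0.195, 1.424]
contact_force: [-0.9, -0.1, -0.1]
opening: 0.0649
grip_force: 0.0
```

Request:
arm_command(moves=[[[0.004,-0.003,0.007],[-0.061,-0.07,-0.019],0.065],[[0.008,-0.006,0.014],[-0.121,-0.139,-0.038],0.065],[[0.012,-0.009,0.021],[-0.182,-0.209,-0.057],0.065],[[0.016,-0.012,0.028],[-0.243,-0.278,-0.076],0.065],[[0.021,-0.015,0.036],[-0.303,-0.348,-0.095],0.065]])

```text
time: 39.65
tool_pos: [0.438, 0.1041, 0.0612]
tool_rot: [3.14, 0.529, 1.569]
contact_force: [-0.3, -0.6, -0.4]
opening: 0.0652
grip_force: 0.0
```

```bash
python3 - <<'E'
from B import *
s=robot.observe();print(s['time'],np.round(s['qpos'],2),s['tool_pos'])
togrip(*B['C']); amap('w15',150,400,120,270,4,6)
E
```

```text
39.65 [ 0.42  0.55  1.76 -0.54  1.12  0.73] [0.43800707 0.10414976 0.06121632]
shift [ 0.0009 -0.0005  0.0894] turn [ 0.0007  0.0054 -0.0023]
expect base,shoulder px [262.74994426 249.01913914] [262.2835231  190.95093884]
120 ...............................................................
126 ...............................................................
132 ...............................................................
138 .........................kkkkk.................................
144 .......................kkkkkkkk...............................#
150 ......................kkkkkkkkk...............................#
156 .......................kkkkkkkkk.............................##
162 ......................WkkkkkkkkkW............................##
168 ......................Wkkkkkkkk#W...........................###
174 .....................WWkkkkkkkkWW...........................###
180 .....................WWWW#kk#WWWW..........................####
186 .....................WWWWWWWWWWWW..........................###W
192 .....................WWWWWWWWWWWW.........................###WW
198 ......................WWWWWWWWWWW.........................###WW
204 ......................WWWWWWWWWWW........................##WWWW
210 ......................WWWWWWWWWWW........................###WWW
216 ......................WWWWWWWWWWW.......................###WWWW
222 ......................WWWWWWWWWWW.......................#WWWWWW
228 ..........WWWWk.......WWWWWWWWWWW.........t#WWWW.......###WWWWW
234 .......WWWWWWkk........WWWWWWWWWW.........tkWWWWWWW....##WWWWWW
240 ......WWWWWWWkk........WWWWWWWWWW.........kkkWWWWWWW..###WWWWWW
246 kkkkWWWWWWWWkkkk........WWWWWWWW..........kkk#WWWWWWW.kkkkkkkkk
252 kkkkWWWWWWWkkkkt..........................kkkkWWWWWWW#kkkkkkkkk
258 k...WWWWWWWkkkk...........................tkkkkWWWWWW#...kkkkkk
264 ....WWWWWWkkkkt............................kkkkkWWWWW....kkkkkk
```

C sits at u≈259, rows 188–247, as expected. Grasping.

Request:
arm_command(moves=[[[0,0,0.02],[0,0,0],0.065],[[0,0,0.045],[0,0,0],0.065],[[0,0,0.068],[0,0,0],0.065],[[0,0,0.083],[0,0,0],0.065],[[0,0,0.089],[0,0,0],0.065]])

```text
time: 40.2
tool_pos: [0.4379, 0.0583, -0.0163]
tool_rot: [-3.14, 0.527, 1.567]
contact_force: [0.0, 0.1, -0.3]
opening: 0.0648
grip_force: 0.0
```

Request:
arm_command(moves=[[[0,0,0],[0,0,0],0.03],[[0,0,0],[0,0,0],0.03],[[0,0,0],[0,0,0],0.03],[[0,0,0],[0,0,0],0.03],[[0,0,0],[0,0,0],0.03]], squeeze=40)

```text
time: 40.7
tool_pos: [0.4408, 0.0604, -0.0135]
tool_rot: [3.133, 0.524, 1.564]
contact_force: [-1.6, 2.2, 2.1]
opening: 0.0376
grip_force: 39.9
```

```bash
python3 -c "
from h import *
afterlift(0.07,.16,6)"
```

```text
opening 0.037574608675949125 grip 39.90223467350006 grip pt [0.4405 0.0849 0.0289]
shift [-0.0701  0.001  -0.1212] turn [0. 0. 0.]
q [ 0.34  0.42  1.76 -0.53  1.2   0.6 ] -> [-0.06  0.48  2.22  2.95  0.61 -1.47]
shift [ 0.0012  0.0362 -0.0021] turn [ 0.2308  0.5001 -0.0541]
shift [ 0.0023  0.0349 -0.0097] turn [0.0121 0.5015 0.0385]
shift [ 0.008   0.0346 -0.0075] turn [-0.1929  0.4162  0.1046]
shift [0.0125 0.0339 0.0036] turn [-0.3425  0.2657  0.1438]
shift [0.0141 0.0282 0.018 ] turn [-0.4152  0.0881  0.1631]
shift [0.0157 0.0158 0.0287] turn [-0.4127 -0.0779  0.1734]
```

Request:
arm_command(moves=[[[-0.007,0,-0.012],[0,0,0],0.03],[[-0.02,0,-0.035],[0,0,0],0.03],[[-0.038,0,-0.066],[0,0,0],0.03],[[-0.056,0.001,-0.097],[0,0,0],0.03],[[-0.07,0.001,-0.121],[0,0,0],0.03]])

```text
time: 41.2
tool_pos: [0.4411, 0.0604, 0.1288]
tool_rot: [3.131, 0.523, 1.564]
contact_force: [0.6, -0.5, -1.0]
opening: 0.0374
grip_force: 39.9
```

Request:
arm_command(moves=[[[0,0.007,0],[0.046,0.1,-0.011],0.03],[[0,0.014,-0.001],[0.092,0.2,-0.022],0.03],[[0.001,0.022,-0.001],[0.138,0.3,-0.032],0.03],[[0.001,0.029,-0.002],[0.185,0.4,-0.043],0.03],[[0.001,0.036,-0.002],[0.231,0.5,-0.054],0.03]])

```text
time: 41.7
tool_pos: [0.4775, 0.0622, 0.1292]
tool_rot: [-2.915, 0.018, 1.564]
contact_force: [-0.4, 0.9, -1.3]
opening: 0.0377
grip_force: 39.9
```

Request:
arm_command(moves=[[[0,0.007,-0.002],[0.002,0.1,0.008],0.03],[[0.001,0.014,-0.004],[0.005,0.2,0.015],0.03],[[0.001,0.021,-0.006],[0.007,0.301,0.023],0.03],[[0.002,0.028,-0.008],[0.01,0.401,0.031],0.03],[[0.002,0.035,-0.01],[0.012,0.501,0.039],0.03]])

```text
time: 42.2
tool_pos: [0.5138, 0.0635, 0.1306]
tool_rot: [-2.868, -0.458, 1.399]
contact_force: [0.4, 1.0, -0.5]
opening: 0.0375
grip_force: 39.9
```

Request:
arm_command(moves=[[[0.002,0.007,-0.002],[-0.039,0.083,0.021],0.03],[[0.003,0.014,-0.003],[-0.077,0.166,0.042],0.03],[[0.005,0.021,-0.005],[-0.116,0.25,0.063],0.03],[[0.006,0.028,-0.006],[-0.154,0.333,0.084],0.03],[[0.008,0.035,-0.008],[-0.193,0.416,0.105],0.03]])

```text
time: 42.7
tool_pos: [0.5504, 0.0649, 0.1321]
tool_rot: [-2.908, -0.834, 1.142]
contact_force: [-0.8, 0.8, -1.4]
opening: 0.0379
grip_force: 39.9
```

```bash
python3 - <<'E'
from h import *
s=robot.observe();print(s['time'],np.round(s['qpos'],2),s['opening'],s['grip_force'])
over(0.07,.16,3)
E
```

```text
42.7 [-0.5   0.61  1.66  0.8   1.37 -0.55] 0.03789011805534409 39.89204943180084
q [-0.5   0.61  1.66  0.8   1.37 -0.55] -> [-0.06  0.48  2.22  2.95  0.61 -1.47]
shift [0.0124 0.0335 0.0044] turn [-0.4225  0.3605 -0.0166]
shift [0.0072 0.0281 0.0214] turn [-0.4507  0.0455  0.1661]
shift [0.0095 0.0145 0.0316] turn [-0.362  -0.2458  0.2279]
```

Request:
arm_command(moves=[[[0.002,0.007,0.001],[-0.084,0.072,-0.003],0.03],[[0.005,0.013,0.002],[-0.169,0.144,-0.007],0.03],[[0.007,0.02,0.003],[-0.253,0.216,-0.01],0.03],[[0.01,0.027,0.004],[-0.338,0.288,-0.013],0.03],[[0.012,0.034,0.004],[-0.422,0.36,-0.017],0.03]])

```text
time: 43.2
tool_pos: [0.5868, 0.0666, 0.1332]
tool_rot: [2.917, -1.19, 1.175]
contact_force: [0.2, 0.9, -0.8]
opening: 0.0378
grip_force: 39.9
```

```bash
python3 - <<'E'
from h import *
s=robot.observe();print(s['time'],np.round(s['qpos'],2),s['opening'],s['grip_force'],s['tool_pos'],s['tool_rot'])
over(0.07,.16,2)
E
```

```text
43.2 [-0.63  0.66  2.04  1.41  1.24 -1.19] 0.037832420876893855 39.893115162849426 [0.58677887 0.06656606 0.13320003] [ 2.9170274  -1.18974078  1.17510629]
q [-0.63  0.66  2.04  1.41  1.24 -1.19] -> [-0.06  0.48  2.22  2.95  0.61 -1.47]
shift [0.0072 0.0276 0.0217] turn [-0.4732 -0.043   0.1246]
shift [0.011  0.0137 0.0312] turn [-0.3149 -0.1881  0.2993]
```

Request:
arm_command(moves=[[[0.001,0.006,0.004],[-0.095,-0.009,0.025],0.03],[[0.003,0.011,0.009],[-0.189,-0.017,0.05],0.03],[[0.004,0.017,0.013],[-0.284,-0.026,0.075],0.03],[[0.006,0.022,0.017],[-0.379,-0.034,0.1],0.03],[[0.007,0.028,0.022],[-0.473,-0.043,0.125],0.03]])

```text
time: 43.7
tool_pos: [0.6226, 0.0695, 0.1337]
tool_rot: [2.775, -1.182, 0.817]
contact_force: [1.6, 0.4, -0.5]
opening: 0.0378
grip_force: 39.9
```

Request:
arm_command(moves=[[[0.002,0.003,0.006],[-0.063,-0.038,0.06],0.03],[[0.004,0.005,0.012],[-0.126,-0.075,0.12],0.03],[[0.007,0.008,0.019],[-0.189,-0.113,0.18],0.03],[[0.009,0.011,0.025],[-0.252,-0.15,0.239],0.03],[[0.011,0.014,0.031],[-0.315,-0.188,0.299],0.03]])

```text
time: 44.2
tool_pos: [0.658, 0.0738, 0.1349]
tool_rot: [-3.136, -1.041, 0.06]
contact_force: [0.6, -0.9, -1.0]
opening: 0.0379
grip_force: 39.9
```

```bash
python3 - <<'E'
from h import *
lower(0.07,.16,.080)
amap('s16',230,340,150,250,2,3,'scene')
E
```

```text
44.2 [-0.06  0.47  2.22  2.94  0.6  -1.47] 0.03792602556750669 39.8895138502121 grip [0.6158 0.071  0.1596]
shift [ 0.0005  0.0011 -0.0003] turn [-0.0022  0.0058 -0.002 ]
shift [-0.0693  0.      0.04  ] turn [0. 0. 0.]
150 WWWWWW####.........kkkk#WWWWWWWWWWWWWW.................
153 .W..................kkk##WWWWWWWWWWWWWW................
156 .......................#k#WWWWWWWWWWWWW.....####.......
159 ........................WkWWWWWWWWWWWW#####kkkWWW......
162 ........................W#kWWWW#######kkkkkkk#WW.......
165 .................k....########kk.....####kkk#WWWW......
168 ............kk#W#kk###kk..........k..##########WW......
171 ............k#WWWkk....######WWWW##k.kkkktt#####.......
174 ............k##WW####WW######.....kkkkkk#ttk###........
177 ...........kk###WW#k#kkkkkkkk.....kkWWWWW##.##.........
180 ...........k####WW...kkk##WW#kkkkkk#WWWW...............
183 ............######....kWWWWWW....kkkkkWWW..............
186 ..............###kkk..###WWWW....kkkkkWWW.....WWWWWWWWW
189 ..............##.........#WWWW..WktkkkWWW.....WWWWWWWWW
192 ..........................#WWWWWWkkkk
[... 458 characters left out ...]
....kkkk........#WWWWWWWW........WWW####
219 ...................kkkkk........WWWWWWWW.WWWWW#WWWW####
222 ......kkkk.......WWkkkkkW.......WWWWWW##W#WWWWWWWWWW###
225 ......kkkk.......WWkktkkWW.#WWWW#WW####WWWWWWWWWWWWWW##
228 ....WWtkkkW......WWWWWWWWW###WWWWWWW###WWWWWWWWWWWWWWW#
231 ....WWtkkkWW.WWWWWWWWWWWWW###WWWWWWW###WWWWWWWWWWWWWWWW
234 ....WWWWWWWWWWWWW#WWWWWWWWW###W#########WWWWWWWWWWWWWWW
237 WWWWWWWWWWWWWWWWWWWWWWWWWWWW###########WWWWWWWWWWWWWWWW
240 WWWWWWWWWWWWWWWWWWWWWWWWWWWWW##########WWWWWWWWWWWWWWWW
243 WWWWWWWWWWWWWWWWWWWWWWWWWWWWWWWW######WWWWWWWWWWWWWWWWW
246 WWWWWWWWWWWWWWWWWWWWWWWWWWWWWWWWWWWWWWWWWWWWWWWWWWWWWWW
249 WWWWWWWWWWWWWWWWWWWWWWWWWWWWWWWWWWWWWWWWWWWWWWWWWWWWWWW
```

Request:
arm_command(moves=[[[-0.013,0,0.008],[0,0.005,0],0.03],[[-0.032,0.001,0.018],[0,0.005,0],0.03],[[-0.05,0.001,0.029],[0,0.005,0],0.03],[[-0.063,0.001,0.036],[0,0.005,0],0.03],[[-0.069,0.001,0.04],[0,0.005,0],0.03]])

```text
time: 44.75
tool_pos: [0.6574, 0.0723, 0.053]
tool_rot: [-3.139, -1.046, 0.066]
contact_force: [0.2, -0.2, -1.2]
opening: 0.0379
grip_force: 39.9
```

Request:
arm_command(moves=[[[-0.001,0,0.0005],[0,0,0],0.03],[[-0.002,0,0.001],[0,0,0],0.03],[[-0.003,0,0.0015],[0,0,0],0.03],[[-0.004,0,0.002],[0,0,0],0.03],[[-0.004,0,0.002],[0,0,0],0.03]])

```text
time: 45.25
tool_pos: [0.6574, 0.0724, 0.0497]
tool_rot: [-3.138, -1.046, 0.064]
contact_force: [0.1, 0.2, -1.4]
opening: 0.0377
grip_force: 39.9
```

Request:
arm_command(moves=[[[-0.0005,0,0.0005],[0,0,0],0.03],[[-0.001,0,0.0005],[0,0,0],0.03],[[-0.0015,0,0.001],[0,0,0],0.03],[[-0.002,0,0.001],[0,0,0],0.03],[[-0.002,0,0.001],[0,0,0],0.03]])

```text
time: 45.75
tool_pos: [0.657, 0.0724, 0.0468]
tool_rot: [-3.137, -1.045, 0.064]
contact_force: [-0.2, -0.1, -2.2]
opening: 0.038
grip_force: 39.9
```

Request:
arm_command(moves=[[[-0.0005,0,0],[0,0,0],0.03],[[-0.001,0,0.0005],[0,0,0],0.03],[[-0.0015,0,0.001],[0,0,0],0.03],[[-0.0015,0,0.001],[0,0,0],0.03],[[-0.0015,0,0.001],[0,0,0],0.03]])

```text
time: 46.25
tool_pos: [0.6576, 0.0725, 0.0464]
tool_rot: [-3.138, -1.048, 0.064]
contact_force: [-4.4, 0.0, 6.1]
opening: 0.0379
grip_force: 39.9
```

Contact with the floor. Releasing and retreating.

Request:
arm_command(moves=[[[0,0,0],[0,0,0],0.045],[[0,0,0],[0,0,0],0.052],[[0,0,0],[0,0,0],0.052],[[0,0,0],[0,0,0],0.052],[[0,0,0],[0,0,0],0.052]])

```text
time: 46.75
tool_pos: [0.6572, 0.0723, 0.045]
tool_rot: [-3.137, -1.045, 0.064]
contact_force: [-0.0, -0.7, -0.4]
opening: 0.0517
grip_force: 0.0
```

Request:
arm_command(moves=[[[0,0,-0.01],[0,0,0],0.052],[[0,0,-0.03],[0,0,0],0.052],[[0,0,-0.06],[0,0,0],0.052],[[0,0,-0.09],[0,0,0],0.052],[[0,0,-0.11],[0,0,0],0.052]])

```text
time: 47.25
tool_pos: [0.5599, 0.066, 0.1008]
tool_rot: [-3.137, -1.044, 0.064]
contact_force: [0.8, -0.0, 0.0]
opening: 0.0519
grip_force: 0.0
```

Request:
arm_command(moves=[[[0.02,0,-0.01],[0,0,0],0.065],[[0.04,0,-0.02],[0,0,0],0.065],[[0.06,0,-0.03],[0,0,0],0.065],[[0.08,0,-0.04],[0,0,0],0.065],[[0.08,0,-0.04],[0,0,0],0.065]])

```text
time: 47.75
tool_pos: [0.5683, 0.0661, 0.1934]
tool_rot: [-3.14, -1.052, 0.066]
contact_force: [0.0, -0.0, 1.4]
opening: 0.0649
grip_force: 0.0
```

```bash
python3 - <<'E'
from B import *
s=robot.observe();print(s['time'],np.round(s['qpos'],2),s['tool_pos'])
m,im,l=bottles()
pregrasp(*B['D'],6,lift=.03)
amap('s17',225,370,180,240,2,3,'scene')
E
```

```text
47.75 [-0.12  0.21  2.4   2.82  0.54 -1.39] [0.56829119 0.06614622 0.19341934]
comp [ 472  170   40   67 1824] [492.7 204.1] pos z.019 [0.6149 0.6755 0.02  ]
comp [321 184  29  17 436] [334.6 191.6] pos z.019 [0.44   0.2438 0.02  ]
comp [380 193  21  13 216] [390.4 198.8] pos z.019 [0.5154 0.3928 0.02  ]
comp [ 264  216   80   24 1203] [305.2 230. ] pos z.019 [0.5866 0.1032 0.02  ]
comp [208 227  56  13 307] [241.8 235.3] pos z.019 [ 0.5651 -0.0709  0.02  ]
q [-0.12  0.22  2.4   2.82  0.54 -1.39] -> [ 0.6   0.78  1.27 -0.32  1.51  0.98]
shift [-0.0121 -0.0362 -0.011 ] turn [ 0.4372  0.1156 -0.1199]
shift [-0.0133 -0.0382  0.0071] turn [ 0.4686 -0.0888 -0.0884]
shift [-0.0147 -0.0303  0.0274] turn [ 0.3843 -0.3081 -0.0531]
shift [-0.008  -0.0155  0.0432] turn [ 0.1837 -0.4769 -0.0006]
shift [ 0.0103 -0.0043  0.0493] turn [-0.0912 -0.5309  0.0829]
shift [ 0.0335 -0.0076  0.0429] turn [-0.3578 -0.4404  0.2037]
180 .........................................................................
183 .........................................................................
186 ...................
[... 680 characters left out ...]
13 ...................................kkkkk.............###WW...............
216 ......................kkkk.........kkkkk..........WWWW###WW..............
219 ......................kkkkk......WWkkkkkW..WWWWWWWWWW#####WW.............
222 ........kkkk........WWttkt#......WWWW#WWWWWW#WWWWWWWWW#####WWW...........
225 ........kkkkk.......WWkkkk#W..WWWW#WWWWWWWWWWWWWWWWWWWW#####WWW..........
228 ......WWkkkkkW......WWWWWWWWWWWWWWWWWWWWWWWWWWWWWWWWWWWW#####WWW.........
231 ......WWktkk#WW.WWWWWWWWWWWWWWWWW#WWWWWWWWWWWWWWWWWWWWWWW#####WWW........
234 .......WWWWWWWWWWWWW#WWWWWWWWWWWWWWWWWWWWWWWWWWWWWWWWWWWWW#####W.........
237 ..WWWWWWWWWWWWWWWWWWWWWWWWWWWWWWWWWWWWWWWWWWWWWWWWWWWWWWWWW####W.........
```

Request:
arm_command(moves=[[[-0.002,-0.007,-0.002],[0.087,0.023,-0.024],0.065],[[-0.005,-0.014,-0.004],[0.175,0.046,-0.048],0.065],[[-0.007,-0.022,-0.007],[0.262,0.069,-0.072],0.065],[[-0.01,-0.029,-0.009],[0.35,0.092,-0.096],0.065],[[-0.012,-0.036,-0.011],[0.437,0.116,-0.12],0.065]])

```text
time: 48.35
tool_pos: [0.5484, 0.1017, 0.1835]
tool_rot: [-2.898, -1.174, 0.29]
contact_force: [1.0, -0.6, 0.7]
opening: 0.0649
grip_force: 0.0
```

Request:
arm_command(moves=[[[-0.003,-0.008,0.001],[0.094,-0.018,-0.018],0.065],[[-0.005,-0.015,0.003],[0.187,-0.036,-0.035],0.065],[[-0.008,-0.023,0.004],[0.281,-0.053,-0.053],0.065],[[-0.011,-0.031,0.006],[0.375,-0.071,-0.071],0.065],[[-0.013,-0.038,0.007],[0.469,-0.089,-0.088],0.065]])

```text
time: 48.85
tool_pos: [0.5307, 0.1365, 0.1722]
tool_rot: [-2.676, -1.119, 0.563]
contact_force: [0.4, 0.6, -0.2]
opening: 0.065
grip_force: 0.0
```

Request:
arm_command(moves=[[[-0.003,-0.006,0.005],[0.077,-0.062,-0.011],0.065],[[-0.006,-0.012,0.011],[0.154,-0.123,-0.021],0.065],[[-0.009,-0.018,0.016],[0.231,-0.185,-0.032],0.065],[[-0.012,-0.024,0.022],[0.307,-0.246,-0.042],0.065],[[-0.015,-0.03,0.027],[0.384,-0.308,-0.053],0.065]])

```text
time: 49.35
tool_pos: [0.5125, 0.171, 0.1537]
tool_rot: [-2.593, -0.87, 0.921]
contact_force: [-0.1, 0.1, -0.6]
opening: 0.0653
grip_force: 0.0
```

```bash
python3 - <<'E'
from B import *
s=robot.observe();print(s['time'],np.round(s['qpos'],2),s['tool_pos'])
pregrasp(*B['D'],3,lift=.02)
E
```

```text
49.35 [-0.37  0.6   1.73  0.89  1.42 -0.41] [0.51246968 0.1709729  0.15367939]
q [-0.37  0.6   1.73  0.89  1.42 -0.41] -> [ 0.6   0.78  1.27 -0.32  1.51  0.98]
shift [ 0.0013 -0.0187  0.0368] turn [ 0.2166 -0.5442  0.1214]
shift [ 0.0133 -0.0022  0.048 ] turn [-0.141  -0.5385  0.1104]
shift [ 0.0382 -0.003   0.0492] turn [-0.4395 -0.3322  0.1408]
```

Request:
arm_command(moves=[[[0,-0.004,0.007],[0.043,-0.109,0.024],0.065],[[0.001,-0.007,0.015],[0.087,-0.218,0.049],0.065],[[0.001,-0.011,0.022],[0.13,-0.327,0.073],0.065],[[0.001,-0.015,0.029],[0.173,-0.435,0.097],0.065],[[0.001,-0.019,0.037],[0.217,-0.544,0.121],0.065]])

```text
time: 49.85
tool_pos: [0.4948, 0.2057, 0.1404]
tool_rot: [-2.515, -0.344, 1.162]
contact_force: [0.9, -0.4, -0.6]
opening: 0.065
grip_force: 0.0
```

Request:
arm_command(moves=[[[0.003,0,0.01],[-0.028,-0.108,0.022],0.065],[[0.005,-0.001,0.019],[-0.056,-0.215,0.044],0.065],[[0.008,-0.001,0.029],[-0.085,-0.323,0.066],0.065],[[0.011,-0.002,0.038],[-0.113,-0.431,0.088],0.065],[[0.013,-0.002,0.048],[-0.141,-0.539,0.11],0.065]])

```text
time: 50.35
tool_pos: [0.4775, 0.2404, 0.1089]
tool_rot: [-2.678, 0.177, 1.346]
contact_force: [0.7, -0.9, 0.2]
opening: 0.0653
grip_force: 0.0
```

Request:
arm_command(moves=[[[0.008,-0.001,0.01],[-0.088,-0.066,0.028],0.065],[[0.015,-0.001,0.02],[-0.176,-0.133,0.056],0.065],[[0.023,-0.002,0.03],[-0.264,-0.199,0.084],0.065],[[0.031,-0.002,0.039],[-0.352,-0.266,0.113],0.065],[[0.038,-0.003,0.049],[-0.44,-0.332,0.141],0.065]])

```text
time: 50.85
tool_pos: [0.4605, 0.2747, 0.06]
tool_rot: [3.134, 0.53, 1.278]
contact_force: [0.6, -0.2, 0.5]
opening: 0.065
grip_force: 0.0
```

```bash
python3 - <<'E'
from B import *
s=robot.observe();print(s['time'],np.round(s['qpos'],2),s['tool_pos'])
togrip(*B['D']); amap('w18',150,400,120,270,4,6)
E
```

```text
50.85 [ 0.6   0.79  1.27 -0.33  1.51  0.99] [0.46045038 0.27471659 0.06004195]
shift [ 0.0011 -0.0013  0.088 ] turn [ 0.005   0.0065 -0.0049]
expect base,shoulder px [262.08787363 249.67755144] [261.41095247 191.5711791 ]
120 ...............................................................
126 ...............................................................
132 ...............................................................
138 ........................kkkk...................................
144 .....................kkkkkkkkk.................................
150 .....................kkkkkkkkk.................................
156 .....................kkkkkkkkk.................................
162 ....................Wkkkkkkkkk#W...............................
168 ....................Wkkkkkkkkk#W...............................
174 ....................WkkkkkkkkkWW...............................
180 ....................WWWkkkkk#WWW...............................
186 ....................WWWWWWWWWWWW...............................
192 ....................WWWWWWWWWWWW.............................WW
198 ....................WWWWWWWWWWWW......................WWWWWWWWW
204 ....................WWWWWWWWWWWW......................WWWWWWWWW
210 ....................WWWWWWWWWWWW.......................WWWWWWWW
216 kkk.................WWWWWWWWWWWW.......................WWWWWWWW
222 kkkk.................WWWWWWWWWWW.......................#WWWWWWW
228 kkkkt.....WWWWk......WWWWWWWWWWW..........t#WWWW........WWWWWWW
234 kkkt...WWWWWWkk......WWWWWWWWWWW..........tkWWWWWWW.....WWWWWWW
240 kkkt..WWWWWWWkk.......WWWWWWWWWW..........kkkWWWWWWW....W#WWWWW
246 kkkkWWWWWWWWkkkk......WWWWWWWWW...........kkk#WWWWWWW.kkkkkkkkk
252 kkkkWWWWWWWkkkkt..........................kkkkWWWWWWW#kkkkkkkkk
258 k...WWWWWWWkkkk...........................tkkkkWWWWWW#...kkkkkk
264 ....WWWWWWkkkkt............................kkkkkWWWWW....kkkkkk
```

Request:
arm_command(moves=[[[0,-0.003,0.02],[0,0.005,0],0.065],[[0,-0.006,0.045],[0,0.005,0],0.065],[[0,-0.006,0.066],[0,0.005,0],0.065],[[0,-0.006,0.081],[0,0.005,0],0.065],[[0,-0.006,0.088],[0,0.005,0],0.065]])

```text
time: 51.4
tool_pos: [0.4415, 0.2325, -0.0169]
tool_rot: [3.141, 0.525, 1.28]
contact_force: [-0.0, 1.0, -0.1]
opening: 0.065
grip_force: 0.0
```

Request:
arm_command(moves=[[[0,0,0],[0,0,0],0.03],[[0,0,0],[0,0,0],0.03],[[0,0,0],[0,0,0],0.03],[[0,0,0],[0,0,0],0.03],[[0,0,0],[0,0,0],0.03]], squeeze=40)

```text
time: 51.9
tool_pos: [0.4447, 0.2352, -0.0138]
tool_rot: [3.132, 0.517, 1.277]
contact_force: [-1.1, 0.9, 1.5]
opening: 0.0377
grip_force: 39.9
```

```bash
python3 -c "
from h import *
m=cam('scene');print('wall px->',onz(m,343,219,.022),onz(m,225+2*53,210,.06))
afterlift(0.133,.16,6)"
```

```text
wall px-> [0.57058069 0.21991067 0.022     ] [0.5675551  0.18199676 0.06      ]
opening 0.03768321487697232 grip 39.88596975803375 grip pt [0.4512 0.2586 0.0288]
shift [-0.0693  0.0011 -0.1217] turn [0. 0. 0.]
q [ 0.56  0.64  1.35 -0.34  1.55  0.93] -> [ 0.11  0.49  2.19  3.22  0.59 -1.61]
shift [-0.0058  0.0382  0.0019] turn [ 0.3798  0.4886 -0.283 ]
shift [-0.0124  0.0326 -0.0167] turn [ 0.0844  0.5813 -0.1355]
shift [-0.0044  0.0296 -0.0245] turn [-0.2241  0.5035 -0.0308]
shift [ 0.0053  0.0344 -0.0169] turn [-0.4402  0.2907  0.0322]
shift [0.0088 0.0376 0.0014] turn [-0.513   0.0286  0.0682]
shift [0.0109 0.0314 0.0198] turn [-0.4525 -0.198   0.0961]
```

```bash
cat >> h.py <<'E'
_s=slot
def slot(y,z): return _s(y,z)-(np.array([.02,0,0]) if y>.12 else 0)
E
python3 -c "
from h import *
afterlift(0.138,.17,6)
m=cam('scene')
for v,z in((206,.06),(217.5,.022)): print(onz(m,330.5,v,z))
a=np.array([.6159,.071]);print(proj(m,[.5553,.2,.06]))"
```

```text
opening 0.03768321487697232 grip 39.88596975803375 grip pt [0.4512 0.2586 0.0288]
shift [-0.0693  0.0011 -0.1217] turn [0. 0. 0.]
q [ 0.56  0.64  1.35 -0.34  1.55  0.93] -> [ 0.13  0.44  2.23  3.25  0.58 -1.63]
shift [-0.0068  0.0347  0.0005] turn [ 0.381   0.4932 -0.2878]
shift [-0.012   0.0286 -0.0169] turn [ 0.0828  0.5854 -0.139 ]
shift [-0.0036  0.0258 -0.024 ] turn [-0.2282  0.505  -0.0331]
shift [ 0.006   0.0306 -0.0167] turn [-0.4445  0.2884  0.0305]
shift [0.0095 0.0341 0.0003] turn [-0.5152  0.0233  0.0667]
shift [0.0114 0.0288 0.0171] turn [-0.4512 -0.204   0.0947]
[0.55043448 0.18679762 0.06      ]
[0.55559986 0.18800644 0.022     ]
[335.57035154 206.31880624]
```

Request:
arm_command(moves=[[[-0.007,0,-0.012],[0,0,0],0.03],[[-0.02,0,-0.035],[0,0,0],0.03],[[-0.038,0,-0.066],[0,0,0],0.03],[[-0.056,0.001,-0.097],[0,0,0],0.03],[[-0.069,0.001,-0.122],[0,0,0],0.03]])

```text
time: 52.4
tool_pos: [0.445, 0.2353, 0.129]
tool_rot: [3.131, 0.516, 1.276]
contact_force: [0.5, 0.2, -2.1]
opening: 0.0379
grip_force: 39.9
```

Request:
arm_command(moves=[[[-0.001,0.007,0],[0.076,0.099,-0.058],0.03],[[-0.003,0.014,0],[0.152,0.197,-0.115],0.03],[[-0.004,0.021,0],[0.229,0.296,-0.173],0.03],[[-0.005,0.028,0],[0.305,0.395,-0.23],0.03],[[-0.007,0.035,0.001],[0.381,0.493,-0.288],0.03]])

```text
time: 52.9
tool_pos: [0.4771, 0.2189, 0.1309]
tool_rot: [-2.714, -0.028, 1.46]
contact_force: [0.3, 0.6, -2.2]
opening: 0.0375
grip_force: 39.9
```

Request:
arm_command(moves=[[[-0.002,0.006,-0.003],[0.017,0.117,-0.028],0.03],[[-0.005,0.011,-0.007],[0.033,0.234,-0.056],0.03],[[-0.007,0.017,-0.01],[0.05,0.351,-0.083],0.03],[[-0.01,0.023,-0.014],[0.066,0.468,-0.111],0.03],[[-0.012,0.029,-0.017],[0.083,0.585,-0.139],0.03]])

```text
time: 53.4
tool_pos: [0.509, 0.2023, 0.1335]
tool_rot: [-2.578, -0.608, 1.296]
contact_force: [0.2, 0.5, -2.1]
opening: 0.0377
grip_force: 39.9
```

```bash
python3 - <<'E'
from h import *
s=robot.observe();print(s['time'],np.round(s['qpos'],2),s['opening'],s['grip_force'])
over(0.138,.17,4)
E
```

```text
53.4 [-0.14  0.72  1.38  0.59  1.63 -0.19] 0.03774610212516258 39.876810908317566
q [-0.14  0.72  1.38  0.59  1.63 -0.19] -> [ 0.13  0.44  2.23  3.25  0.58 -1.63]
shift [-0.0035  0.0256 -0.0234] turn [-0.332   0.536  -0.2176]
shift [ 0.0005  0.0318 -0.0144] turn [-0.5062  0.264  -0.0048]
shift [0.0019 0.0347 0.0033] turn [-0.5199 -0.076   0.1122]
shift [0.0064 0.0281 0.0197] turn [-0.3901 -0.3397  0.154 ]
```

Request:
arm_command(moves=[[[-0.001,0.005,-0.005],[-0.066,0.107,-0.044],0.03],[[-0.001,0.01,-0.009],[-0.133,0.214,-0.087],0.03],[[-0.002,0.015,-0.014],[-0.199,0.322,-0.131],0.03],[[-0.003,0.02,-0.019],[-0.266,0.429,-0.174],0.03],[[-0.004,0.026,-0.023],[-0.332,0.536,-0.218],0.03]])

```text
time: 53.9
tool_pos: [0.5402, 0.1867, 0.1355]
tool_rot: [-2.921, -1.183, 1.294]
contact_force: [-0.2, 0.7, -2.4]
opening: 0.038
grip_force: 39.9
```

Request:
arm_command(moves=[[[0,0.006,-0.003],[-0.101,0.053,-0.001],0.03],[[0,0.013,-0.006],[-0.202,0.106,-0.002],0.03],[[0,0.019,-0.009],[-0.304,0.158,-0.003],0.03],[[0,0.025,-0.012],[-0.405,0.211,-0.004],0.03],[[0.001,0.032,-0.014],[-0.506,0.264,-0.005],0.03]])

```text
time: 54.4
tool_pos: [0.5717, 0.1716, 0.1384]
tool_rot: [2.761, -1.44, 1.386]
contact_force: [0.5, 0.8, -1.5]
opening: 0.0375
grip_force: 39.9
```

```bash
python3 - <<'E'
from h import *
s=robot.observe();print(s['time'],np.round(s['qpos'],2),s['opening'],s['grip_force'])
over(0.138,.17,2)
E
```

```text
54.4 [-0.49  0.84  2.13  1.62  1.44 -1.44] 0.037459316283205986 39.87860083580017
q [-0.49  0.84  2.13  1.62  1.44 -1.44] -> [ 0.13  0.44  2.23  3.25  0.58 -1.63]
shift [0.0023 0.0346 0.0032] turn [-0.5329 -0.2409 -0.0062]
shift [0.0049 0.0284 0.0196] turn [-0.319  -0.2462  0.3262]
```

```bash
python3 - <<'E'
from h import *
np.set_printoptions(precision=3,suppress=True)
s=robot.observe();p=s['tool_pos'];R=Rn.from_euler('xyz',s['tool_rot']);print(R.as_matrix())
w=[(p,R),(p+R.apply([.0023,.0346,.0032]),R*Rn.from_rotvec([-.5329,-.2409,-.0062]))]
for P,Q in w:
    for f in(.096,.17):
        print(f,[np.round(P+Q.apply([sx*.037,sy*.095,-f]),3) for sx in(-1,1) for sy in(-1,1)])
    print('bottle base',P+Q.apply([0,0,-.049])-.063*Q.apply([np.cos(np.pi/6),0,-.5]))
E
```

```text
[[ 0.024  0.845  0.534]
 [ 0.128 -0.532  0.837]
 [ 0.991  0.049 -0.121]]
0.096 [array([0.439, 0.137, 0.109]), array([0.6  , 0.036, 0.118]), array([0.441, 0.147, 0.182]), array([0.602, 0.045, 0.191])]
0.17 [array([0.4  , 0.075, 0.118]), array([ 0.56 , -0.026,  0.127]), array([0.401, 0.085, 0.191]), array([ 0.562, -0.016,  0.2  ])]
bottle base [0.561 0.15  0.086]
0.096 [array([0.469, 0.19 , 0.12 ]), array([0.556, 0.024, 0.152]), array([0.483, 0.211, 0.189]), array([0.571, 0.046, 0.222])]
0.17 [array([0.404, 0.16 , 0.142]), array([ 0.492, -0.005,  0.175]), array([0.419, 0.181, 0.212]), array([0.507, 0.016, 0.244])]
bottle base [0.577 0.134 0.096]
```

Request:
arm_command(moves=[[[0.015,0.003,0],[-0.06,-0.02,0],0.03],[[0.022,0.012,0.001],[-0.19,-0.08,0],0.03],[[0.022,0.02,0.002],[-0.32,-0.14,-0.003],0.03],[[0.022,0.028,0.003],[-0.43,-0.19,-0.005],0.03],[[0.022,0.035,0.003],[-0.533,-0.241,-0.006],0.03]])

```text
time: 54.9
tool_pos: [0.6028, 0.1588, 0.1616]
tool_rot: [2.633, -1.215, 0.97]
contact_force: [0.9, 0.2, -2.3]
opening: 0.0378
grip_force: 39.9
```

```bash
python3 - <<'E'
from h import *
s=robot.observe();print(s['time'],np.round(s['qpos'],2),s['opening'],s['grip_force'])
over(0.138,.17,1)
E
```

```text
54.9 [-0.19  0.57  2.4   2.47  1.12 -1.64] 0.03779312869471886 39.875664710998535
q [-0.19  0.57  2.4   2.47  1.12 -1.64] -> [ 0.13  0.44  2.23  3.25  0.58 -1.63]
shift [-0.0142  0.0273  0.0244] turn [-0.3192 -0.2424  0.326 ]
```

Request:
arm_command(moves=[[[-0.003,0.005,0.005],[-0.064,-0.048,0.065],0.03],[[-0.006,0.011,0.01],[-0.128,-0.097,0.13],0.03],[[-0.009,0.016,0.015],[-0.192,-0.145,0.196],0.03],[[-0.011,0.022,0.02],[-0.255,-0.194,0.261],0.03],[[-0.014,0.027,0.024],[-0.319,-0.242,0.326],0.03]])

```text
time: 55.4
tool_pos: [0.6335, 0.1426, 0.1459]
tool_rot: [-3.133, -1.047, 0.059]
contact_force: [0.7, -1.4, -1.3]
opening: 0.0379
grip_force: 39.9
```

```bash
python3 - <<'E'
from h import *
lower(0.138,.17,.080)
amap('s19',230,370,160,250,2,3,'scene')
E
```

```text
55.4 [ 0.13  0.44  2.23  3.24  0.58 -1.62] 0.037919938799423736 39.87358868122101 grip [0.5911 0.1397 0.1704]
shift [-0.0003  0.0019  0.0003] turn [-0.0049  0.0005 -0.0024]
shift [-0.0779  0.      0.045 ] turn [0. 0. 0.]
160 ........................k#WWW#..tt.#########.kkkkkkk..#####..ttttttttt
163 ........................k###WWWW##k.kkkkk#tt.kkk#WWWWkk###...ttttttttt
166 .......................k####WW.ttkkkkkkkttttkkk#WWWW...##....ttttttttt
169 ........................######.tkkkWWWWW#kkkkkkkk#WW.........tttttttt#
172 ........................#######WW.###WWWWttkkkkkkkWW...........#t.....
175 ..........................##.....k####WWWWtkkkkkkkWWW.................
178 ..........................##.........#WWWWWWWkkkkkWWW.................
181 ......................................#WWWWWWW#kkWWWWW................
184 .......................................#WWW#WWWWWWWWW.................
187 .......................................#WWWWWWWWWWWW..................
190 ........................................###W#WWWWWWW..................
193 ..........................................###WWWWW
[... 670 characters left out ...]
W####W#####WW............
223 ......kkkk.......WWkkkkkW.....WWWWWWWWWW#WW#######WW#####WW...........
226 ......kkkk.......WW#kkk#WWWWWWWWWWWWWWW############WW#####WW..........
229 ....WWktkkWW.....WWWWWWWWWWWWWWWWWWWWWW##########WWWWW#####WW.........
232 ....WW#kk#WWWWWW##WWWWWWWWWWWWW#WWWWWWWWWW#######WWWWWW#####WW........
235 ....WWWWWWWWWWWWWWWWWWWWWWWWWWWWWWWWWWWWWWWWWWWWWWWWWWWW#####W........
238 WW#WWWWWWWWWWWWWWWWWWWWWWWWWWWWWWWWWWWWWWWWWWWWWWWWWWWWWW####W........
241 WWWWWWWWWWWWWWWWWWWWWWWWWWWWWWW#WWWWWWWWWWWWWWWWWWWWWWWWWWWWW.........
244 WWWWWWWWWWWWWWWWW#WWWWWWWWWWWWW#WWWWWWWWWWWWWWWWWWWWWWWWWWWW#.........
247 WWWWWWWWWWWWWWWWWWWWWWWWWWWWWWWWWWWWWWWWWWWWWWWWWWWW#WWWWWWWW.........
```

Request:
arm_command(moves=[[[-0.014,0.001,0.008],[-0.005,0,-0.002],0.03],[[-0.036,0.002,0.021],[-0.005,0,-0.002],0.03],[[-0.057,0.002,0.033],[-0.005,0,-0.002],0.03],[[-0.073,0.002,0.042],[-0.005,0,-0.002],0.03],[[-0.079,0.002,0.0455],[-0.005,0,-0.002],0.03]])

```text
time: 55.95
tool_pos: [0.6328, 0.1403, 0.052]
tool_rot: [3.138, -1.045, 0.071]
contact_force: [0.3, 0.3, -1.7]
opening: 0.0378
grip_force: 39.9
```

Request:
arm_command(moves=[[[-0.001,0,0.0005],[0,0,0],0.03],[[-0.002,0,0.001],[0,0,0],0.03],[[-0.003,0,0.0015],[0,0,0],0.03],[[-0.004,0,0.002],[0,0,0],0.03],[[-0.004,0,0.002],[0,0,0],0.03]])

```text
time: 56.45
tool_pos: [0.6331, 0.1402, 0.0495]
tool_rot: [3.138, -1.047, 0.069]
contact_force: [-0.9, 0.6, -2.7]
opening: 0.0376
grip_force: 39.9
```

Request:
arm_command(moves=[[[-0.0005,0,0.0005],[0,0,0],0.03],[[-0.001,0,0.0005],[0,0,0],0.03],[[-0.0015,0,0.001],[0,0,0],0.03],[[-0.002,0,0.001],[0,0,0],0.03],[[-0.002,0,0.001],[0,0,0],0.03]])

```text
time: 56.95
tool_pos: [0.6333, 0.1403, 0.0478]
tool_rot: [3.138, -1.049, 0.069]
contact_force: [-3.4, 0.4, 4.8]
opening: 0.038
grip_force: 39.9
```

Floor contact. I'll release with a small opening and retreat.

Request:
arm_command(moves=[[[0,0,0],[0,0,0],0.041],[[0,0,0],[0,0,0],0.044],[[0,0,0],[0,0,0],0.046],[[0,0,0],[0,0,0],0.046],[[0,0,0],[0,0,0],0.046]])

```text
time: 57.45
tool_pos: [0.6328, 0.1401, 0.0465]
tool_rot: [3.138, -1.046, 0.069]
contact_force: [-0.1, -0.1, 0.5]
opening: 0.0457
grip_force: 0.0
```

Request:
arm_command(moves=[[[0,0,-0.01],[0,0,0],0.046],[[0,0,-0.03],[0,0,0],0.046],[[0,0,-0.06],[0,0,0],0.046],[[0,0,-0.09],[0,0,0],0.046],[[0,0,-0.11],[0,0,0],0.046]])

```text
time: 57.95
tool_pos: [0.5354, 0.1338, 0.1022]
tool_rot: [3.138, -1.045, 0.069]
contact_force: [-0.2, 1.3, 0.7]
opening: 0.0459
grip_force: 0.0
```

Request:
arm_command(moves=[[[0.02,0,-0.03],[0,0,0],0.065],[[0.04,0,-0.06],[0,0,0],0.065],[[0.06,0,-0.08],[0,0,0],0.065],[[0.08,0,-0.09],[0,0,0],0.065],[[0.08,0,-0.09],[0,0,0],0.065]])

```text
time: 58.45
tool_pos: [0.5004, 0.1319, 0.2203]
tool_rot: [3.14, -1.054, 0.067]
contact_force: [-0.5, 0.1, 0.3]
opening: 0.0647
grip_force: 0.0
```

```bash
python3 - <<'E'
from h import *
s=robot.observe();print(s['time'],s['tool_pos'],s['contact_force'])
m,im=snap('scene','s20')
cv2.imwrite('pics/s20b.png',cv2.resize(im[170:295,155:365,::-1],(800,476),interpolation=cv2.INTER_CUBIC))
E
```

```text
58.45 [0.50044846 0.13192525 0.22033384] [-0.49252455  0.06689381  0.32711383]
```

View pics/s20b.png

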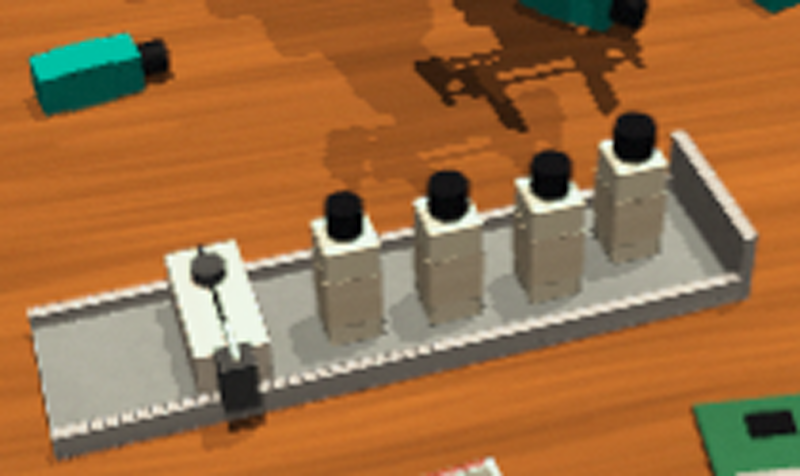

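All four bottles stand in the bay at crop columns 348, 450, 550 and 632. The stop's line runs into the pointer at (230,345). One last gap check, then hand in.

```bash
python3 - <<'E'
from h import *
im=cv2.imread('pics/s20.png').astype(float).mean(2);m=cam('scene')
def cx(v,u0,u1,dark):
    r=im[v,u0:u1]; w=np.clip((np.percentile(r,70)-r) if dark else (r-np.percentile(r,40)),0,None); return u0+(w*np.arange(u1-u0)).sum()/w.sum()
L=[onz(m,cx(v,208,219,True),v,.055) for v in range(247,257)]
print('line rack-y',np.round([ey@l*1e3 for l in L],1))
T=[.6784,-.1586,.066];print('tongue rack-y (wrist)',ey@np.array(T)*1e3,proj(m,T))
for v in range(255,263): print(v,im[v,208:224].astype(int))
E
```

```text
line rack-y [-201.2 -201.8 -201.9 -201.6 -201.7 -202.  -201.6 -201.6 -203.7 -203.8]
tongue rack-y (wrist) -201.6632643756613 [214.8705116  257.46139118]
255 [237 236 237 238 219 167 238 239 238 238 238 238 238 239 238 231]
256 [236 236 238 238 227 183 225 240 236 238 238 239 238 239 238 238]
257 [236 237 238 238 237 220 179 234 223 238 238 239 239 238 239 239]
258 [236 237 237 238 236 203 165 234 224 238 238 238 237 239 239 239]
259 [236 238 237 238 238 226 185 236 240 230 227 218 212 235 237 235]
260 [237 237 236 232 231 224 190 190 230 155  93  83 125 195 217 185]
261 [237 237 229 180 149 111  87 172 232 162  82  84  84  96 113 113]
262 [236 234 215 126  82  79  76 148 231 199  83  83  93 113 112 112]
```

The line's rack y of about -201.7 mm matches the pointer's -201.7 mm.

```bash
python3 -c "
from cell import robot
print(robot.hand_in())"
```

```text
the job is handed in; nothing more can be done
None
```

The job is handed in at about 58 s of the 210 s allowed: the stop's line is under the pointer (gap about 0.2 mm or less), all four bottles stand upright in the bay, and the spool, multimeter, screwdriver and tape were not knowingly touched, though I didn't re-measure their positions at the end.

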